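# Load the covered sample mixer and start it

### The arm

A 7-joint arm with a two-finger parallel gripper is mounted at the origin on a cart in front of the work surface, level with it; the furniture and walls round the work are solid. World frame = base frame: x ahead of the robot, y to its left, z up, the work surface at z = 0. Lengths are in m, angles in rad, forces in N, time in s.
With the tool pointing down it reaches from about 0.4 to 0.85 m from the base axis. Payload 6.9 kg.
Tool frame: the origin (TCP) lies between the finger pads; the fingertips stand 22 mm ahead of it and the grasp point (between the pads) lies 3 mm ahead of it (tips_ahead is the y of the fingertips in the tool frame, in m); y points along the fingers, z is the direction in which the jaws open and shut, and the axes are right-handed (so a half turn about y gives the same grasp; the last joint's range is limited). The gripper opens to 85 mm and grips with 20 to 120 N. Pads are 22 mm wide; open, the fingers measure 114 mm over their backs; the gripper's body (76 mm by 85 mm) begins 54 mm behind the grasp point. The pads swing forward as they close: fully open they stand 13 mm farther back than shut.
Start: joints at [1.399, 0.507, -0.238, 1.5, 0.126, 1.149, -0.155], TCP at [0.171, -0.601, 0.253] pointing down, gripper open.
Joint ranges: [-3.08, 3.08], [-0.24, 2.05], [-1.43, 1.35], [0, 2.5], [-1.52, 4.66], [0.17, 1.96], [-2.89, 2.89]. Speed limits (rad/s): [2.39, 2.39, 3.14, 3.14, 3.14, 3.14, 3.14].

### API

Orientations are given as a unit quaternion [x, y, z, w].
In Python, from bench import observe, capture, camera_model, sign_off, tips_ahead gives the robot as it stands. The module is installed in compiled form; this text tells all that it offers.
- The arm moves only by the tool carry_out, never from a script. Its argument "motion" is a list of rows, each a list of 7 numbers: the turn, a rotation vector about the world's x, y, z in rad, then the shift along the world's x, y, z in m, then the opening, from 0 (shut) to 1 (fully open). A call has 1 to 20 rows; each row is the pose to reach, as a shift and turn from the pose measured when the call began; what a row does not reach only later rows make up. A row lasts 1/10 s, in which the tool goes at most 50 mm and 8.59 degrees, less where a joint would pass 70% of its speed; a pose out of reach is approached as far as the arm can. A call with a gripper value outside its range is refused whole. The fingers move at their own pace and stop on an object; "force" is the grip in N (left out, the last holds). Time passes only in rows, so rows that repeat a pose let the fingers close. It gives the time, the measured TCP pose, the force and the opening at its end, in the units of the state.
- observe(): the state, without advancing time (a new reading comes with each control period).
- capture(name): name is "scene" or "top" or "wrist"; returns the picture (384x512x3 uint8, blue, green, red); there is no depth.
- camera_model(name): a dict with "camera_matrix" (3x3 intrinsics, pixels), "D" ([k1, k2, p1, p2, k3] as OpenCV has them; the pictures are not rectified), "R" (3x3) and "t" (3): a world point X has camera coordinates R X + t; the wrist camera has in their place "T_tool_cam" (4x4, takes a point from camera to tool coordinates, whose origin is the TCP and whose axes are the tool frame's). Camera axes: x right, y down, z forward; pixel columns grow to the right and rows downward; lengths in m; the calibration is good to about 2 mm. A picture is of the moment at which its call begins: read the wrist's pose just before it. camera_model takes no time and is no camera call.
- sign_off(): hands the job in, once; it reports no verdict.
The state is a dict: "t": time; "joint_pos": joint angles; "dq": joint speeds; "joint_torque": joint torques, N m; "tcp_pos": TCP position; "ee_rot": TCP orientation; "wrist_force": force on the tool from outside, world axes, zero at the start; "wrist_torque": the same for the moment, N m; "gripper_width": finger opening in m.
Only numpy, scipy, OpenCV 4.12 (cv2) and the standard library are available. Lean on these libraries where they do the work, as an engineer would, in place of code of your own. Each camera call takes 0.05 s, during which the arm holds its last target. There are 200 camera calls.

### The job

Load the small covered mixer: lift its thumb latch and swing the gate wide open, draw the tray all the way out, and stand every sample pot from the bench in front of you upright inside the tray. Then push the tray fully home, shut the gate so that the latch bar drops back into its catch, and only then set the speed lever on the mixer's right to the fourth of its five marks, counted from the mark nearest the gate side. Leave the tape, timer, mouse and marker where they are.

Things in the scene. Friction and masses are not known exactly. Their poses are not given: they have to be found in the camera images.
- mixer: covered sample mixer, fixed: white housing 166 mm deep (x), 180 wide (y), 108 high, open at the front; a clear cover over its rear part begins 55 mm behind the front (underside z 102). Origin: middle of its front edge on the bench; x points to its back, y to its left seen from the robot, z up. The lever console on its right spans x 20 to 140, y -166 to -91, up to z 70 mm
- catch (a point): middle of the top edge (z 95 mm) of the fixed steel catch lip that stands 3 mm in front of the resting latch bar's end; 22 mm wide along mixer y; its outer face slopes gently down over 40 mm to the front
- gate_hinge (a point): point on the gate's vertical hinge axis, at mixer x -6, y +88 (left), z 14 mm. Gate: framed clear panel 7 mm thick, from the hinge 160 mm to the right when shut, its top edge at z 100 mm
- gate (a joint): gate angle, rad: 0 shut, grows as its free (right) edge swings out toward the robot and on to the left; stop at 1.9; light friction, stays where left. Shut, the gate has the mixer's axes; open by g they are turned by -g about z. It opens only with the latch bar lifted over the catch. The tray passes it from about 1.45 rad
- latch (a joint): latch bar angle, 0 resting (in the catch when the gate is shut), grows as its right-hand end is lifted; clears the catch from 0.11 rad; stop at 0.45; falls back by gravity. When the gate is pushed shut the bar rides up the catch's slope and drops in behind it, if the fingers do not hold it down (push near latch_pivot, or hold the tab lifted)
- latch_pivot (a point): pivot of the latch bar on the gate's front face, in the gate's frame 10.5 mm before (-x), 28 mm to the right (-y) and 71 mm above gate_hinge; the pivot axis is the gate's normal (its x). The bar (7 mm thick, 12 mm high) runs 180 mm to the right from here
- thumb_tab (a point): grip point of the black thumb tab that stands up from the latch bar: 118 mm right of the pivot and 50 mm above it when the bar rests (z 135 mm). Tab 10 mm thick along the gate's normal, 28 mm along the gate, from just above the gate's top (z 100 mm) to z 152 mm; pinch it across its thickness. It turns about the pivot with the latch and with the gate
- tray (a joint): how far the tray is drawn out of the front, m: 0 home, stop at 0.135; slides along the mixer's -x; friction 1.5 N, stays where it is left
- tray_floor (a point): centre of the tray's floor (z 16 mm); axes as the mixer. Its outer walls and a cross of two dividers, all 5 mm thick and 30 mm above the floor, make four open compartments 55 mm (x) by 58 mm (y), each with room for a pot, centred at x +-30, y +-32 mm
- tray_handle (a point): grip point (z 79 mm) of the black upright handle at the tray's front middle: 16 mm along mixer x, 12 mm along mixer y, top at z 97 mm, 70 mm before the tray's centre; pinch it across y
- lever (a joint): speed lever angle, rad: 0 at the first mark (leaning 0.6 rad toward the gate side), grows as it swings to the back; the five marks are at 0, 0.3, 0.6, 0.9 and 1.2; light friction (about 1 N at the grip), stays where it is left
- lever_pivot (a point): point on the lever's axis, which runs along mixer y, on the grey console; a curved scale with five black marks stands on its left: mixer x 75, y -128.5, z 68 mm
- lever_grip (a point): middle of the lever's black grip, 78 mm from the pivot; grip 14 mm wide along mixer y, 16 mm thick, 44 mm long. At lever angle a it lies 78*sin(a-0.6) mm behind and 78*cos(a-0.6) mm above the pivot; pinch it from above across y, so that it can turn between the fingers
- pot_1: sample pot, an upright cylinder 74 mm high with a body 28 mm and an orange screw cap 31 mm across (the cap is the top 16 mm), 80 g, bottom-heavy; origin: centre of its underside, z up. Grip it by or just under the cap from above. None if absent from this start
- pot_2: sample pot, an upright cylinder 74 mm high with a body 28 mm and an orange screw cap 31 mm across (the cap is the top 16 mm), 80 g, bottom-heavy; origin: centre of its underside, z up. Grip it by or just under the cap from above. None if absent from this start
- pot_3: sample pot, an upright cylinder 74 mm high with a body 28 mm and an orange screw cap 31 mm across (the cap is the top 16 mm), 80 g, bottom-heavy; origin: centre of its underside, z up. Grip it by or just under the cap from above. None if absent from this start
- pot_4: sample pot, an upright cylinder 74 mm high with a body 28 mm and an orange screw cap 31 mm across (the cap is the top 16 mm), 80 g, bottom-heavy; origin: centre of its underside, z up. Grip it by or just under the cap from above. None if absent from this start
- tape: green roll of label tape lying flat, 98 mm across, 19 mm high; bystander
- desk_timer: white lab timer 62x66x19 mm; bystander
- spare_mouse: black mouse 114x59x38 mm; bystander
- marker: blue marker pen lying flat, 124x10x10 mm; bystander

How it is judged:
By the outcome, as a careful person would: the job done as asked, in the order asked, and still so for the second after the job is handed in, with the robot touching nothing.
Of pot_1, pot_2, pot_3, pot_4 only 2 to 4 are there at a start; the rules pass over those that are not, and their reading is None.
At some moment in a run one of pot_1, pot_2, pot_3, pot_4 may be knocked a few centimetres aside while the robot is not near it.
It also fails if it takes over 210 s, if anything falls off the work surface, if the arm or the gripper's body presses on something with over 40 N, if the wrist force passes 120 N, or if a joint passes its speed limit or range.

## Working session

There is one attempt and no reset: what is moved stays moved. The work goes in short steps, Python scripts to look and compute and a tool call to move; the robot and the scene stay as the last step left them, time stands still between calls to the robot, and variables do not carry over. Pictures are saved under pics/ and viewed, about 12 in all and at most 16, crops included, and the job is handed in when it is done.

Besides the shell and the picture viewer there is one more tool, called as a command line: name --pt "numbers of a row" for each row, then --argument value for the rest. carry_out: Moves the arm, as the interface text tells. Its arguments: {"type":"object","properties":{"motion":{"type":"array"},"force":{"type":"number"}},"required":["motion"]}

```bash
mkdir -p pics; ls; python3 - <<'E'
from bench import *
import cv2,numpy as np
s=observe();print({k:np.round(v,3) for k,v in s.items()},tips_ahead)
a=capture("scene");b=capture("top")
cv2.imwrite("pics/scene0.png",a);cv2.imwrite("pics/top0.png",b)
for n in("scene","top","wrist"):print(n,camera_model(n))
E
```

```text
pics
{'t': np.float64(0.0), 'joint_pos': array([ 1.398,  0.508, -0.237,  1.501,  0.126,  1.149, -0.155]), 'dq': array([ 0.001, -0.001,  0.002, -0.   , -0.001,  0.001, -0.   ]), 'joint_torque': array([-0.0000e+00, -6.2060e+01, -2.1870e+00, -2.4965e+01,  1.3000e-02,
        1.2000e-02,  0.0000e+00]), 'tcp_pos': array([ 0.171, -0.601,  0.252]), 'ee_rot': array([-0.098,  0.701, -0.7  ,  0.098]), 'wrist_force': array([ 0.418,  0.176, -0.037]), 'wrist_torque': array([ 0.004, -0.035,  0.009]), 'gripper_width': np.float64(0.085)} 0.022
scene {'camera_matrix': array([[366.76608027,   0.        , 256.15663043],
       [  0.        , 366.76608027, 189.11517123],
       [  0.        ,   0.        ,   1.        ]]), 'D': array([0.03898169, 0.        , 0.        , 0.        , 0.        ]), 'R': array([[ 0.9012817 , -0.43253818, -0.0245361 ],
       [-0.18733158, -0.33802512, -0.92230466],
       [ 0.39063817,  0.8358527 , -0.38568392]]), 't': array([-0.47060088,  0.19259794,  0.90529159])}
top {'camera_matrix': array([[489.64663987,   0.        , 258.58514181],
       [  0.        , 489.64663987, 
[... 300 characters left out ...]
27677739e-04, -9.84978634e-01]]), 't': array([-0.0020767 ,  0.55117006,  1.38804309])}
wrist {'camera_matrix': array([[333.84392059,   0.        , 258.51380263],
       [  0.        , 333.84392059, 196.39631088],
       [  0.        ,   0.        ,   1.        ]]), 'D': array([-0.03057889,  0.        ,  0.        ,  0.        ,  0.        ]), 'T_tool_cam': array([[-6.88984831e-04,  9.44721469e-01,  3.27873255e-01,
        -8.33280975e-02],
       [-1.19499529e-03, -3.27873877e-01,  9.44720749e-01,
        -1.20516214e-01],
       [ 9.99999049e-01,  2.59091271e-04,  1.35483783e-03,
        -3.73167187e-04],
       [ 0.00000000e+00,  0.00000000e+00,  0.00000000e+00,
         1.00000000e+00]])}
```

View pics/scene0.png

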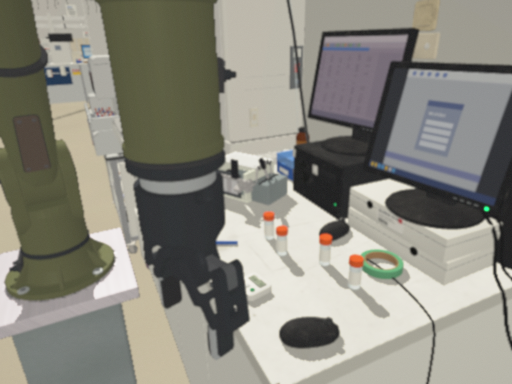

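View pics/top0.png

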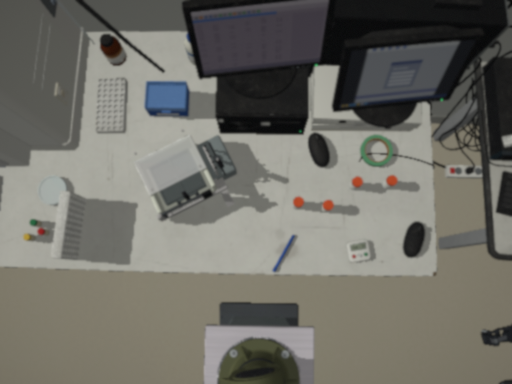

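Scene and top: mixer at top px (185,180), turned; four orange-capped pots at (298,202), (328,205), (357,183), (391,181). I'll write helpers and enlarge the mixer.

```bash
cat > h.py <<'E'
from bench import *
import cv2,numpy as np
from scipy.spatial.transform import Rotation as Rn
def ray(n,uv,pose=None):
    m=camera_model(n);K=m["camera_matrix"]
    p=cv2.undistortPoints(np.array(uv,float).reshape(-1,1,2),K,m["D"]).reshape(-1,2)
    d=np.c_[p,np.ones(len(p))]
    if n=="wrist":
        s=pose or observe();Rt=Rn.from_quat(s["ee_rot"]).as_matrix();T=m["T_tool_cam"]
        return Rt@T[:3,3]+s["tcp_pos"],d@(Rt@T[:3,:3]).T
    return -m["R"].T@m["t"],d@m["R"]
def onz(n,uv,z,pose=None):
    c,d=ray(n,uv,pose);return c+d*((z-c[2])/d[:,2])[:,None]
def proj(n,X,pose=None):
    m=camera_model(n);X=np.atleast_2d(np.asarray(X,float))
    if n=="wrist":
        s=pose or observe();Rt=Rn.from_quat(s["ee_rot"]).as_matrix();T=m["T_tool_cam"]
        R=(Rt@T[:3,:3]).T;t=-R@(Rt@T[:3,3]+s["tcp_pos"])
    else:R,t=m["R"],m["t"]
    return cv2.projectPoints(X,cv2.Rodrigues(R)[0],t,m["camera_matrix"],m["D"])[0].reshape(-1,2)
def orange(im,amin=15):
    h=cv2.cvtColor(im,cv2.COLOR_BGR2HSV)
    m=cv2.inRange(h,(2,150,120),(16,255,255))
    n,l,st,c=cv2.connectedComponentsWithStats(m)
    return [(c[i],st[i,4]) for i in range(1,n) if st[i,4]>amin]
E
python3 - <<'E'
from h import *
b=cv2.imread("pics/top0.png");a=cv2.imread("pics/scene0.png")
o=orange(b);uv=[c for c,_ in o];print(np.round(uv,1),[k for _,k in o]);print(onz("top",uv,.070).round(3))
o=orange(a);print(np.round([c for c,_ in o],1),[k for _,k in o])
cv2.imwrite("pics/mix0.png",np.hstack([cv2.resize(b[125:225,125:245],None,fx=6,fy=6,interpolation=cv2.INTER_CUBIC)]))
E
```

```text
[[391.5 180.2]
 [357.  181.7]
 [298.1 201.8]
 [327.9 204.9]] [np.int32(66), np.int32(63), np.int32(65), np.int32(65)]
[[ 0.575 -0.38   0.07 ]
 [ 0.569 -0.278  0.07 ]
 [ 0.507 -0.107  0.07 ]
 [ 0.499 -0.193  0.07 ]]
[[268.4 215.4]
 [281.6 230.3]
 [325.5 238.1]
 [356.1 260.5]] [np.int32(68), np.int32(79), np.int32(124), np.int32(134)]
```

View pics/mix0.png

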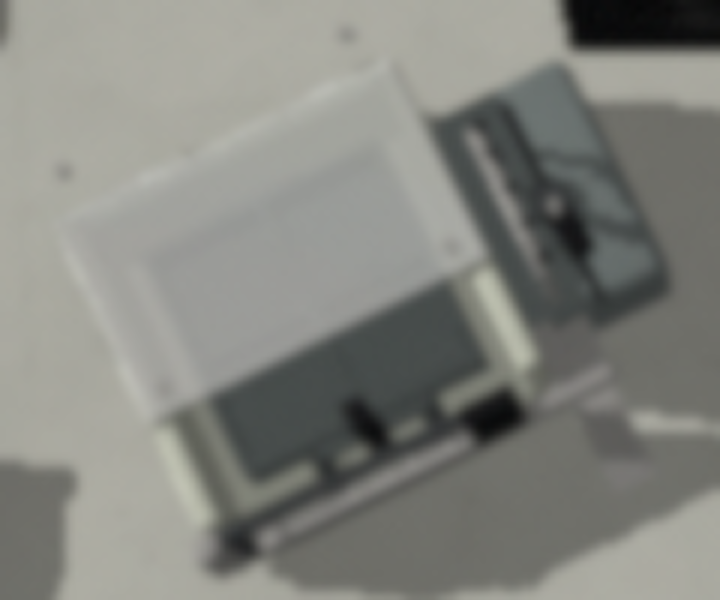

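The crop shows housing top corners near (62,225), (390,60), (535,362), (205,527), the tray handle (365,420), the tab (495,415), the lever grip (575,240).

```bash
cat >> h.py <<'E'
def fit2(A,B):
    a,b=A.mean(0),B.mean(0);U,_,V=np.linalg.svd((A-a).T@(B-b));R=(U@V).T
    return R,b-R@a
E
python3 - <<'E'
from h import *
c=lambda p:(np.array(p,float)+.5)/6-.5+125
W=onz("top",c([(62,225),(390,60),(535,362),(205,527)]),.108)[:,:2]
M=np.array([(.166,.09),(.166,-.09),(0,-.09),(0,.09)])
R,t=fit2(M,W);yaw=np.arctan2(R[1,0],R[0,0]);print(yaw,np.linalg.det(R),t,(W-(M@R.T+t)).round(4).tolist())
for n,p,z in(("tab",(497,408),.152),("handle",(362,415),.097),("lev",(575,240),.135)):
    w=onz("top",c([p]),z)[0,:2];print(n,w.round(3),((w-t)@R).round(4))
E
```

```text
0.4884850909328708 1.0000000000000007 [0.50348053 0.208585  ] [[-0.0006, -0.004], [-0.0017, 0.0016], [-0.0007, 0.0048], [0.003, -0.0025]]
tab [0.516 0.146] [-0.0184 -0.0607]
handle [0.52  0.216] [ 0.0182 -0.0013]
lev [0.598 0.115] [ 0.0394 -0.1271]
```

carry_out --pt "0 0 0.15 0.04 0.03 0.04 1" --pt "0 0 0.3 0.08 0.06 0.06 1" --pt "0 0 0.45 0.12 0.09 0.06 1" --pt "0 0 0.6 0.16 0.12 0.06 1" --pt "0 0 0.75 0.2 0.16 0.06 1" --pt "0 0 0.9 0.24 0.2 0.06 1" --pt "0 0 1.05 0.27 0.24 0.06 1" --pt "0 0 1.2 0.3 0.28 0.06 1" --pt "0 0 1.35 0.32 0.32 0.06 1" --pt "0 0 1.5 0.33 0.36 0.06 1" --pt "0 0 1.6 0.34 0.4 0.06 1" --pt "0 0 1.7 0.34 0.44 0.06 1" --pt "0 0 1.78 0.345 0.48 0.06 1" --pt "0 0 1.78 0.345 0.52 0.06 1" --pt "0 0 1.78 0.345 0.56 0.06 1" --pt "0 0 1.78 0.345 0.6 0.06 1" --pt "0 0 1.78 0.345 0.65 0.06 1" --pt "0 0 1.78 0.345 0.7 0.06 1" --pt "0 0 1.78 0.345 0.74 0.06 1" --pt "0 0 1.78 0.345 0.747 0.06 1" --force 60

```text
t: 2.1
tcp_pos: [0.5147, 0.1523, 0.3128]
ee_rot: [-0.607, 0.363, -0.361, 0.608]
wrist_force: [-0.4, -0.3, 0.3]
gripper_width: 0.0851
```

```bash
python3 - <<'E'
from h import *
s=observe();print(s["t"],s["joint_pos"].round(2),s["tcp_pos"].round(4),s["ee_rot"].round(3))
a=capture("wrist");cv2.imwrite("pics/w1.png",a)
R=np.array([[np.cos(.4885),-np.sin(.4885)],[np.sin(.4885),np.cos(.4885)]])
P=np.array([(-.0165,-.058,.152),(-.0165,-.12,.091),(-.0045,-.12,.095),(.018,0,.097),(0,.09,.108),(0,-.09,.108),(.055,-.09,.105),(.055,.09,.105)])
X=np.c_[P[:,:2]@R.T+[.5035,.2086],P[:,2]]
for u,v in proj("wrist",X,s):cv2.circle(a,(int(u),int(v)),3,(0,0,255),1)
cv2.imwrite("pics/w1o.png",a)
E
```

```text
2.1 [ 0.23  0.41 -0.84  1.63  0.31  1.25 -0.17] [0.5147 0.1523 0.3128] [-0.607  0.363 -0.361  0.608]
```

View pics/w1o.png

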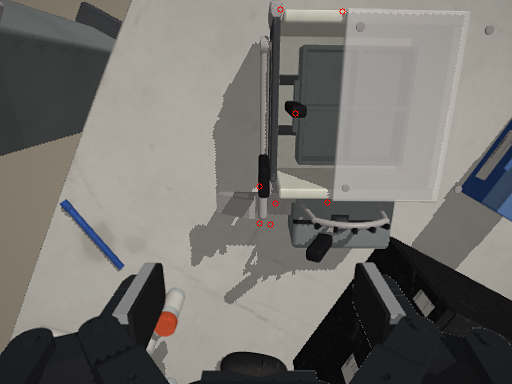

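Wrist picture: housing corners near (279,9), (469,12), (437,201), (277,197); tab top near (264,175), handle (297,108), lever grip (319,248). I refit from these.

```bash
python3 - <<'E'
from h import *
import json
s=observe()
W=onz("wrist",[(279,9),(469,12),(437,201),(278,198)],.108,s)[:,:2]
M=np.array([(0,.09),(.166,.09),(.166,-.09),(0,-.09)])
R,t=fit2(M,W);yaw=np.arctan2(R[1,0],R[0,0]);print(yaw,t,(W-(M@R.T+t)).round(4).tolist())
a=cv2.imread("pics/w1.png")
for r in((.4885,np.array([.5035,.2086])),(yaw,t)):
  R=Rn.from_euler("z",r[0]).as_matrix()[:2,:2]
  for n,p,z in(("tab",(264,173),.152),("handle",(297,108),.097),("lev",(319,248),.135)):
    w=onz("wrist",[p],z,s)[0,:2];print(n,w.round(4),((w-r[1])@R).round(4))
cv2.imwrite("pics/w1c.png",cv2.resize(a[140:270,230:410],None,fx=4,fy=4,interpolation=cv2.INTER_CUBIC))
E
```

```text
0.4936229055254822 [0.50399854 0.20924664] [[-0.0006, -0.0025], [0.0011, -0.0021], [0.0006, 0.001], [-0.0012, 0.0036]]
tab [0.5138 0.1603] [-0.0136 -0.0475]
handle [0.5185 0.2207] [0.0189 0.0037]
lev [0.6017 0.1145] [ 0.0425 -0.1292]
tab [0.5138 0.1603] [-0.0146 -0.0477]
handle [0.5185 0.2207] [0.0182 0.0032]
lev [0.6017 0.1145] [ 0.0411 -0.1297]
```

View pics/w1c.png

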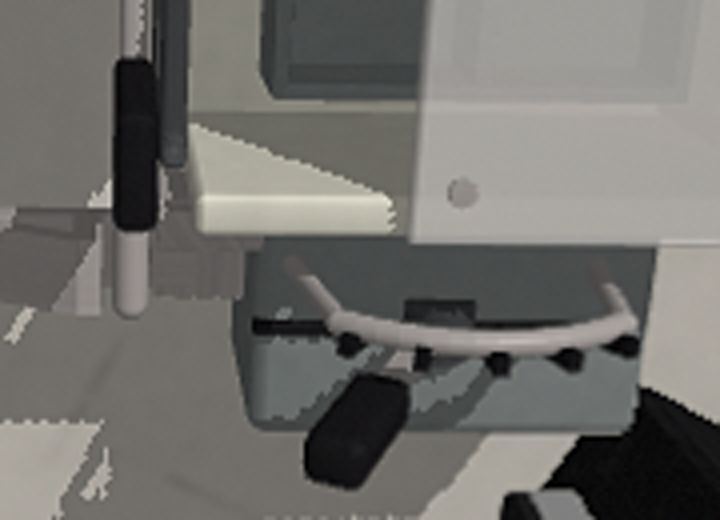

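carry_out --pt "0 0 0 0.002 -0.002 -0.04 1" --pt "0 0 0 0.002 -0.002 -0.08 1" --pt "0 0 0 0.002 -0.002 -0.12 1" --pt "0 0 0 0.002 -0.002 -0.15 1" --pt "0 0 0 0.002 -0.002 -0.177 1" --pt "0 0 0 0.002 -0.002 -0.177 0.6" --pt "0 0 0 0.002 -0.002 -0.177 0.3" --pt "0 0 0 0.002 -0.002 -0.177 0" --pt "0 0 0 0.002 -0.002 -0.177 0" --pt "0 0 0 0.002 -0.002 -0.177 0" --pt "0 0 0 0.002 -0.002 -0.177 0" --pt "0 0 0 0.002 -0.002 -0.177 0" --force 40

```text
t: 3.35
tcp_pos: [0.5187, 0.1491, 0.1367]
ee_rot: [-0.606, 0.363, -0.363, 0.608]
wrist_force: [4.4, 1.6, 5.0]
gripper_width: 0.0096
```

```bash
cat >> h.py <<'E'
YAW=.492;T0=np.array([.5037,.2089,0])
RM=Rn.from_euler("z",YAW)
def gate(g,l):
    H=np.array([-.006,.088,.014]);piv=np.array([-.0105,-.028,.071]);p=np.array([0,-.118,.05])
    Rg=RM*Rn.from_euler("z",-g);Rl=Rg*Rn.from_euler("x",-l)
    return RM.apply(H)+T0+Rg.apply(piv)+Rl.apply(p),Rl
def rows(path,start,op):
    p0,R0=gate(*start)
    for g,l in path:
        p,R=gate(g,l);print(json.dumps([round(float(v),3) for v in (*(R*R0.inv()).as_rotvec(),*(p-p0))]+[op]),end=", ")
    print()
import json
E
python3 - <<'E'
from h import *
print(gate(0,0)[0],gate(1,0)[0],gate(1.6,0)[0])
rows([(0,.05),(0,.1),(0,.15),(0,.2),(0,.22),(0,.22)],(0,0),0)
rows([(0.03,.22),(.08,.22),(.15,.22),(.22,.22),(.3,.22),(.38,.22),(.46,.17),(.54,.1),(.62,.05),(.7,0),(.8,0),(.88,0),(.95,0),(1,0),(1,0)],(0,0.22),0)
E
```

```text
[0.51655567 0.14998496 0.135     ] [0.37664843 0.1611725  0.135     ] [0.32151172 0.22784145 0.135     ]
[-0.044, -0.024, 0.0, -0.001, 0.002, 0.006, 0], [-0.088, -0.047, 0.0, -0.003, 0.005, 0.012, 0], [-0.132, -0.071, 0.0, -0.004, 0.008, 0.017, 0], [-0.176, -0.094, 0.0, -0.006, 0.011, 0.022, 0], [-0.194, -0.104, 0.0, -0.006, 0.012, 0.025, 0], [-0.194, -0.104, 0.0, -0.006, 0.012, 0.025, 0], 
[-0.0, 0.0, -0.03, -0.004, -0.002, 0.0, 0], [0.0, 0.0, -0.08, -0.01, -0.004, 0.0, 0], [-0.0, -0.0, -0.15, -0.019, -0.007, 0.0, 0], [0.0, 0.0, -0.22, -0.028, -0.009, -0.0, 0], [0.0, 0.0, -0.3, -0.038, -0.01, 0.0, 0], [0.0, 0.0, -0.38, -0.049, -0.011, 0.0, 0], [0.049, 0.013, -0.46, -0.059, -0.015, -0.005, 0], [0.118, 0.027, -0.539, -0.07, -0.018, -0.013, 0], [0.17, 0.031, -0.618, -0.082, -0.019, -0.019, 0], [0.222, 0.032, -0.697, -0.094, -0.019, -0.025, 0], [0.225, 0.021, -0.797, -0.107, -0.014, -0.025, 0], [0.227, 0.012, -0.876, -0.118, -0.01, -0.025, 0], [0.228, 0.004, -0.946, -0.127, -0.005, -0.025, 0], [0.229, -0.002, -0.996, -0.133, -0.001, -0.025, 0], [0.229, -0.002, -0.996, -0.133, -0.001, -0.025, 0],
```

carry_out --pt "-0.044 -0.024 0.0 -0.001 0.002 0.006 0" --pt "-0.088 -0.047 0.0 -0.003 0.005 0.012 0" --pt "-0.132 -0.071 0.0 -0.004 0.008 0.017 0" --pt "-0.176 -0.094 0.0 -0.006 0.011 0.022 0" --pt "-0.194 -0.104 0.0 -0.006 0.012 0.025 0" --pt "-0.194 -0.104 0.0 -0.006 0.012 0.025 0" --pt "-0.194 -0.104 0.0 -0.006 0.012 0.025 0"

```text
t: 4.05
tcp_pos: [0.5129, 0.1615, 0.1615]
ee_rot: [0.642, -0.295, 0.427, -0.565]
wrist_force: [3.5, 4.0, -0.2]
gripper_width: 0.0094
```

carry_out --pt "0 0 -0.03 -0.004 -0.002 0.0 0" --pt "0.0 0.0 -0.08 -0.01 -0.004 0.0 0" --pt "0 0 -0.15 -0.019 -0.007 0.0 0" --pt "0.0 0.0 -0.22 -0.028 -0.009 0 0" --pt "0.0 0.0 -0.3 -0.038 -0.01 0.0 0" --pt "0.0 0.0 -0.38 -0.049 -0.011 0.0 0" --pt "0.049 0.013 -0.46 -0.059 -0.015 -0.005 0" --pt "0.118 0.027 -0.539 -0.07 -0.018 -0.013 0" --pt "0.17 0.031 -0.618 -0.082 -0.019 -0.019 0" --pt "0.222 0.032 -0.697 -0.094 -0.019 -0.025 0" --pt "0.225 0.021 -0.797 -0.107 -0.014 -0.025 0" --pt "0.227 0.012 -0.876 -0.118 -0.01 -0.025 0" --pt "0.228 0.004 -0.946 -0.127 -0.005 -0.025 0" --pt "0.229 -0.002 -0.996 -0.133 -0.001 -0.025 0" --pt "0.229 -0.002 -0.996 -0.133 -0.001 -0.025 0"

```text
t: 5.55
tcp_pos: [0.3786, 0.161, 0.1366]
ee_rot: [0.357, -0.609, 0.61, -0.36]
wrist_force: [-1.1, 1.8, 4.0]
gripper_width: 0.0098
```

```bash
python3 - <<'E'
from h import *
s=observe();print(s["t"],s["joint_pos"].round(2),s["tcp_pos"].round(4),s["ee_rot"].round(3),s["wrist_force"].round(1))
a=capture("wrist");b=capture("top");cv2.imwrite("pics/w2.png",np.hstack([a,cv2.resize(b[100:250,100:300],(512,384))])[:, :])
i=cv2.imread("pics/w2.png");cv2.imwrite("pics/w2s.png",cv2.resize(i,(800,300)))
rows([(g,0) for g in(1.05,1.1,1.15,1.2,1.25,1.3,1.35,1.4,1.45,1.5,1.55,1.6,1.65,1.7)],(1,0),0)
E
```

```text
5.55 [-0.1   0.37 -0.49  2.19  0.29  0.64 -1.3 ] [0.3786 0.161  0.1366] [ 0.357 -0.609  0.61  -0.36 ] [-1.1  1.8  4. ]
[0.0, 0.0, -0.05, -0.006, 0.004, 0.0, 0], [0.0, 0.0, -0.1, -0.012, 0.009, 0.0, 0], [0.0, 0.0, -0.15, -0.017, 0.013, 0.0, 0], [0.0, 0.0, -0.2, -0.023, 0.018, 0.0, 0], [0.0, 0.0, -0.25, -0.028, 0.024, 0.0, 0], [0.0, 0.0, -0.3, -0.033, 0.029, 0.0, 0], [0.0, 0.0, -0.35, -0.037, 0.035, 0.0, 0], [0.0, 0.0, -0.4, -0.041, 0.041, 0.0, 0], [0.0, 0.0, -0.45, -0.045, 0.047, 0.0, 0], [0.0, 0.0, -0.5, -0.049, 0.053, 0.0, 0], [0.0, 0.0, -0.55, -0.052, 0.06, 0.0, 0], [0.0, 0.0, -0.6, -0.055, 0.067, 0.0, 0], [0.0, 0.0, -0.65, -0.058, 0.074, 0.0, 0], [0.0, 0.0, -0.7, -0.06, 0.08, 0.0, 0],
```

View pics/w2s.png

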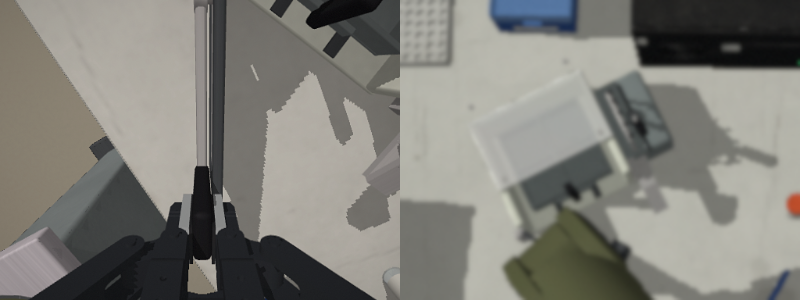

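The gate is open ~1 rad with the tab held in the pads; I continue the swing.

carry_out --pt "0.0 0.0 -0.05 -0.006 0.004 0.0 0" --pt "0.0 0.0 -0.1 -0.012 0.009 0.0 0" --pt "0.0 0.0 -0.15 -0.017 0.013 0.0 0" --pt "0.0 0.0 -0.2 -0.023 0.018 0.0 0" --pt "0.0 0.0 -0.25 -0.028 0.024 0.0 0" --pt "0.0 0.0 -0.3 -0.033 0.029 0.0 0" --pt "0.0 0.0 -0.35 -0.037 0.035 0.0 0" --pt "0.0 0.0 -0.4 -0.041 0.041 0.0 0" --pt "0.0 0.0 -0.45 -0.045 0.047 0.0 0" --pt "0.0 0.0 -0.5 -0.049 0.053 0.0 0" --pt "0.0 0.0 -0.55 -0.052 0.06 0.0 0" --pt "0.0 0.0 -0.6 -0.055 0.067 0.0 0" --pt "0.0 0.0 -0.65 -0.058 0.074 0.0 0" --pt "0.0 0.0 -0.7 -0.06 0.08 0.0 0" --pt "0.0 0.0 -0.7 -0.06 0.08 0.0 0"

```text
t: 7.15
tcp_pos: [0.317, 0.2407, 0.1364]
ee_rot: [0.13, -0.694, 0.696, -0.129]
wrist_force: [-11.5, 2.0, 13.5]
gripper_width: 0.0097
```

```bash
python3 - <<'E'
from h import *
s=observe();print(s["t"],s["joint_pos"].round(2),s["tcp_pos"].round(4),gate(1.7,0)[0],s["wrist_force"].round(1))
E
```

```text
7.15 [-0.48  0.34 -0.3   2.22  0.17  0.61 -2.12] [0.317  0.2407 0.1364] [0.31661845 0.24163057 0.135     ] [-11.5   2.   13.5]
```

carry_out --pt "0 0 0 0 0 0 0.5" --pt "0 0 0 0 0 0 0.5" --pt "0 0 0 0 0 0 0.5" --pt "0 0 0 0 0 0.04 0.5" --pt "0 0 0 0 0 0.08 0.5" --pt "0 0 0 0 0 0.12 0.5" --pt "0 0 0.03 0.03 -0.005 0.13 0.6" --pt "0 0 0.08 0.07 -0.01 0.13 0.6" --pt "0 0 0.13 0.11 -0.015 0.13 0.6" --pt "0 0 0.13 0.15 -0.02 0.13 0.6" --pt "0 0 0.13 0.19 -0.023 0.13 0.6" --pt "0 0 0.13 0.203 -0.023 0.13 0.6" --pt "0 0 0.13 0.203 -0.023 0.13 0.6"

```text
t: 8.45
tcp_pos: [0.5222, 0.2161, 0.2652]
ee_rot: [0.174, -0.684, 0.687, -0.172]
wrist_force: [0.2, 0.8, -0.5]
gripper_width: 0.0511
```

```bash
python3 - <<'E'
from h import *
s=observe();print(s["t"],s["joint_pos"].round(2),s["tcp_pos"].round(4))
a=capture("wrist");cv2.imwrite("pics/w3.png",a)
E
```

```text
8.45 [-0.25  0.41 -0.28  1.64  0.13  1.11 -1.64] [0.5222 0.2161 0.2652]
```

View pics/w3.png

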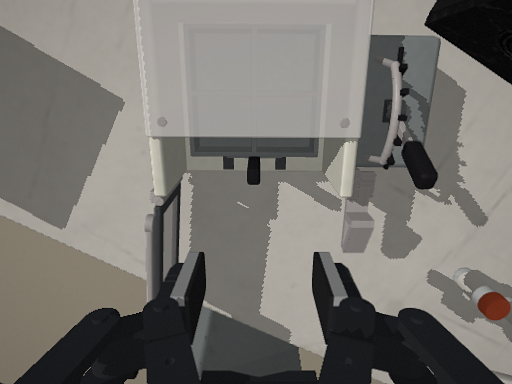

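Handle at (253,172), centred between the fingers; gate open at left.

carry_out --pt "0 0 0 -0.002 0.002 -0.04 0.6" --pt "0 0 0 -0.002 0.002 -0.08 0.6" --pt "0 0 0 -0.002 0.002 -0.12 0.6" --pt "0 0 0 -0.002 0.002 -0.15 0.6" --pt "0 0 0 -0.002 0.002 -0.175 0.6" --pt "0 0 0 -0.002 0.002 -0.183 0.6" --pt "0 0 0 -0.002 0.002 -0.183 0" --pt "0 0 0 -0.002 0.002 -0.183 0" --pt "0 0 0 -0.002 0.002 -0.183 0" --pt "0 0 0 -0.002 0.002 -0.183 0" --pt "0 0 0 -0.002 0.002 -0.183 0"

```text
t: 9.6
tcp_pos: [0.5191, 0.2193, 0.0841]
ee_rot: [0.174, -0.685, 0.686, -0.173]
wrist_force: [-1.2, 0.0, 7.9]
gripper_width: 0.0113
```

carry_out --pt "0 0 0 -0.012 -0.006 0 0" --pt "0 0 0 -0.026 -0.014 0 0" --pt "0 0 0 -0.044 -0.024 0 0" --pt "0 0 0 -0.062 -0.033 0 0" --pt "0 0 0 -0.079 -0.042 0 0" --pt "0 0 0 -0.095 -0.051 0 0" --pt "0 0 0 -0.11 -0.059 0 0" --pt "0 0 0 -0.117 -0.063 0 0" --pt "0 0 0 -0.12 -0.064 0 0" --pt "0 0 0 -0.121 -0.065 0 0" --pt "0 0 0 -0.121 -0.065 0 0" --pt "0 0 0 -0.121 -0.065 0 0"

```text
t: 10.8
tcp_pos: [0.3997, 0.156, 0.0842]
ee_rot: [0.173, -0.685, 0.686, -0.175]
wrist_force: [3.7, 5.8, -14.3]
gripper_width: 0.0113
```

carry_out --pt "0 0 0 0 0 0 0.5" --pt "0 0 0 0 0 0 0.5" --pt "0 0 0 0 0 0 0.5" --pt "0 0 0 0 0 0.04 0.5" --pt "0 0 0 0 0 0.08 0.5" --pt "0 0 0 0 0 0.12 0.5" --pt "0 0 0 0 0 0.16 0.5" --pt "0 0 0 0 0 0.2 0.5" --pt "0 0 0 0 0 0.2 0.5"

```text
t: 11.7
tcp_pos: [0.4016, 0.1569, 0.2893]
ee_rot: [-0.169, 0.686, -0.685, 0.178]
wrist_force: [1.0, -0.4, -0.0]
gripper_width: 0.0425
```

```bash
python3 - <<'E'
from h import *
s=observe();print(s["t"],s["joint_pos"].round(2),s["tcp_pos"].round(4))
a=capture("wrist");cv2.imwrite("pics/w4.png",a)
b=capture("top");cv2.imwrite("pics/t4.png",b)
o=[c for c,_ in orange(b)];print(np.round(o,1).tolist(),onz("top",o,.07).round(3).tolist())
P=[(-.047+x,y,.046) for x in(-.06,0,.06) for y in(-.061,0,.061)]+[(-.117,0,.097)]
X=RM.apply(np.array(P))+T0
uv=proj("wrist",X,s);print(uv.round(0).tolist())
for u,v in uv:cv2.circle(a,(int(u),int(v)),3,(0,0,255),1)
cv2.imwrite("pics/w4o.png",a)
E
```

```text
11.7 [-0.16  0.17 -0.33  1.92  0.07  1.05 -1.59] [0.4016 0.1569 0.2893]
[[391.5, 180.2], [357.0, 181.6], [298.1, 201.8], [327.8, 204.8]] [[0.575, -0.38, 0.07], [0.569, -0.278, 0.07], [0.507, -0.107, 0.07], [0.5, -0.192, 0.07]]
[[315.0, 156.0], [260.0, 156.0], [205.0, 156.0], [318.0, 100.0], [261.0, 100.0], [203.0, 100.0], [322.0, 38.0], [261.0, 38.0], [200.0, 38.0], [261.0, 177.0]]
```

View pics/w4o.png

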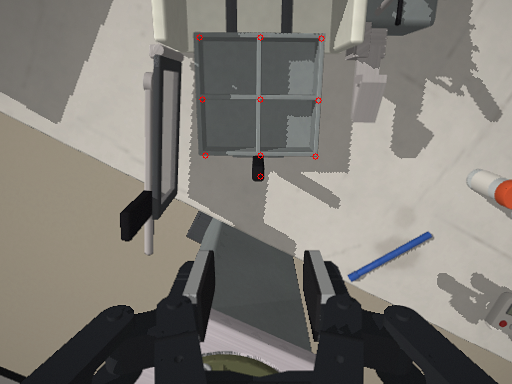

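Tray corners match the prediction within ~3 px (cross at (258,97)): compartments at about 2 mm farther left/back. Now pot 3.

carry_out --pt "0 0 0 0.015 -0.04 -0.01 0.9" --pt "0 0 0 0.03 -0.08 -0.03 0.9" --pt "0 0 0 0.045 -0.12 -0.05 0.9" --pt "0 0 0 0.06 -0.16 -0.07 0.9" --pt "0 0 0 0.08 -0.2 -0.09 0.9" --pt "0 0 0 0.095 -0.24 -0.1 0.9" --pt "0 0 0 0.105 -0.264 -0.1 0.9" --pt "0 0 0 0.105 -0.264 -0.1 0.9" --pt "0 0 0 0.105 -0.264 -0.1 0.9"

```text
t: 12.7
tcp_pos: [0.5039, -0.1082, 0.1837]
ee_rot: [-0.172, 0.686, -0.685, 0.174]
wrist_force: [-0.0, 0.1, 0.8]
gripper_width: 0.0769
```

```bash
cat > pot.py <<'E'
from h import *
import sys
tgt=np.array([float(v) for v in sys.argv[1:3]])
s=observe();a=capture("wrist");cv2.imwrite("pics/wp_%.1f.png"%s["t"],a)
o=orange(a,100);X=onz("wrist",[c for c,_ in o],.070,s)
for (c,k),x in zip(o,X):print(c.round(0),k,x.round(4))
b=X[np.argmin(np.linalg.norm(X[:,:2]-tgt,axis=1))]
print("tcp",s["tcp_pos"].round(4),"shift",(b[:2]-s["tcp_pos"][:2]).round(4),"dz",round(.067-s["tcp_pos"][2],3),s["joint_pos"].round(2))
E
python3 pot.py .507 -.107
```

```text
[257. 192.] 1301 [ 0.5085 -0.1042  0.07  ]
[488. 223.] 1406 [ 0.5713 -0.2743  0.07  ]
[347. 246.] 1074 [ 0.5024 -0.1876  0.07  ]
tcp [ 0.5039 -0.1082  0.1837] shift [0.0046 0.004 ] dz -0.117 [ 0.29  0.41 -0.18  1.89  0.09  0.85 -1.01]
```

carry_out --pt "0 0 0 0.004 0.003 -0.03 0.9" --pt "0 0 0 0.004 0.003 -0.06 0.9" --pt "0 0 0 0.004 0.003 -0.09 0.9" --pt "0 0 0 0.004 0.003 -0.11 0.9" --pt "0 0 0 0.004 0.003 -0.117 0.9" --pt "0 0 0 0.004 0.003 -0.117 0.5" --pt "0 0 0 0.004 0.003 -0.117 0.2" --pt "0 0 0 0.004 0.003 -0.117 0.2" --pt "0 0 0 0.004 0.003 -0.117 0.2" --pt "0 0 0 0.004 0.003 -0.117 0.2" --pt "0 0 0 0.004 0.003 -0.09 0.2" --pt "0 0 0 0.004 0.003 -0.05 0.2" --pt "0 0 0 0.004 0.003 0.0 0.2" --pt "0 0 0 0.004 0.003 0.05 0.2" --pt "0 0 0 0.004 0.003 0.05 0.2" --force 30

```text
t: 14.25
tcp_pos: [0.511, -0.1047, 0.2411]
ee_rot: [0.168, -0.684, 0.687, -0.179]
wrist_force: [0.8, -0.5, -1.1]
gripper_width: 0.0301
```

carry_out --pt "0 0 0 -0.003 0.03 0.0 0.2" --pt "0 0 0 -0.007 0.07 0.01 0.2" --pt "0 0 0 -0.012 0.11 0.01 0.2" --pt "0 0 0 -0.016 0.15 0.01 0.2" --pt "0 0 0 -0.02 0.19 0.01 0.2" --pt "0 0 0 -0.024 0.23 0.01 0.2" --pt "0 0 0 -0.029 0.27 0.01 0.2" --pt "0 0 0 -0.033 0.31 0.01 0.2" --pt "0 0 0 -0.036 0.33 0.0 0.2" --pt "0 0 0 -0.037 0.337 -0.03 0.2" --pt "0 0 0 -0.037 0.337 -0.05 0.2" --pt "0 0 0 -0.037 0.337 -0.05 0.2"

```text
t: 15.45
tcp_pos: [0.4721, 0.2315, 0.1884]
ee_rot: [0.171, -0.683, 0.687, -0.177]
wrist_force: [-0.8, -0.8, -1.2]
gripper_width: 0.0302
```

```bash
python3 - <<'E'
from h import *
s=observe();print(s["joint_pos"].round(2),s["tcp_pos"].round(4))
a=capture("wrist");cv2.imwrite("pics/w5.png",a)
E
```

```text
[-0.31  0.42 -0.28  1.86  0.16  0.87 -1.75] [0.4721 0.2315 0.1884]
```

View pics/w5.png

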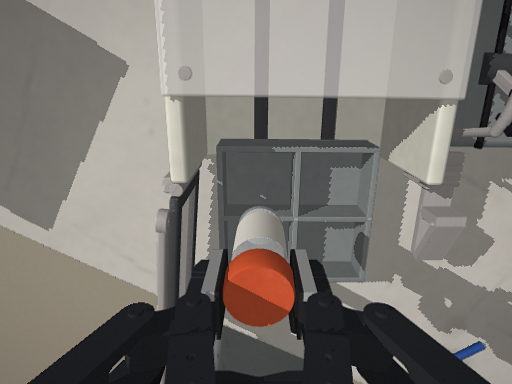

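Pot held upright between pads; back-left compartment at (258,182).

```bash
python3 - <<'E'
from h import *
s=observe()
print(onz("wrist",[(222,147),(296,147),(294,217),(218,217)],.046,s)[:,:2].mean(0), onz("wrist",[(380,147),(296,147),(294,217),(375,217)],.046,s)[:,:2].mean(0),"cap top",onz("wrist",[(259,287)],s["tcp_pos"][2]+.007,s),s["tcp_pos"])
E
```

```text
[0.47703606 0.23390381] [0.50814634 0.17619999] cap top [[0.47794296 0.23471356 0.19708118]] [0.47310112 0.2317242  0.19008118]
```

carry_out --pt "0 0 0 0 0 -0.03 0.2" --pt "0 0 0 0 0 -0.06 0.2" --pt "0 0 0 0 0 -0.08 0.2" --pt "0 0 0 0 0 -0.095 0.2" --pt "0 0 0 0 0 -0.105 0.2" --pt "0 0 0 0 0 -0.105 0.2" --pt "0 0 0 0 0 -0.105 0.55" --pt "0 0 0 0 0 -0.105 0.55" --pt "0 0 0 0 0 -0.105 0.55" --pt "0 0 0 0 0 -0.07 0.55" --pt "0 0 0 0 0 -0.03 0.55" --pt "0 0 0 0 0 0.02 0.55" --pt "0 0 0 0 0 0.07 0.55" --pt "0 0 0 0 0 0.08 0.55"

```text
t: 16.9
tcp_pos: [0.4749, 0.2331, 0.2764]
ee_rot: [0.166, -0.684, 0.686, -0.181]
wrist_force: [-0.3, 0.1, 0.3]
gripper_width: 0.0469
```

```bash
cat > look.py <<'E'
from h import *
s=observe();b=capture("top");cv2.imwrite("pics/t_%.1f.png"%s["t"],b)
for c,k in orange(b):print(c.round(1),k,onz("top",[c],.07)[0].round(3),"in tray z.086:",onz("top",[c],.086)[0].round(3))
a=capture("wrist");cv2.imwrite("pics/w_%.1f.png"%s["t"],a)
for c,k in orange(a,100):print("wrist",c.round(0),k,onz("wrist",[c],.07,s)[0].round(3),"z.088",onz("wrist",[c],.088,s)[0].round(3))
print(s["tcp_pos"].round(4),s["t"])
E
python3 look.py
```

```text
[391.5 180.2] 66 [ 0.575 -0.38   0.07 ] in tray z.086: [ 0.572 -0.376  0.086]
[357.  181.6] 62 [ 0.569 -0.278  0.07 ] in tray z.086: [ 0.566 -0.275  0.086]
[327.8 204.9] 65 [ 0.499 -0.192  0.07 ] in tray z.086: [ 0.497 -0.19   0.086]
wrist [259. 177.] 802 [0.471 0.229 0.07 ] z.088 [0.475 0.231 0.088]
[0.4749 0.2331 0.2764] 16.9
```

carry_out --pt "0 0 0 0.002 -0.03 0 0.6" --pt "0 0 0 0.005 -0.07 0 0.9" --pt "0 0 0 0.008 -0.115 0 0.9" --pt "0 0 0 0.01 -0.16 0 0.9" --pt "0 0 0 0.012 -0.205 0 0.9" --pt "0 0 0 0.015 -0.25 0 0.9" --pt "0 0 0 0.018 -0.295 -0.02 0.9" --pt "0 0 0 0.02 -0.34 -0.05 0.9" --pt "0 0 0 0.023 -0.385 -0.08 0.9" --pt "0 0 0 0.025 -0.42 -0.09 0.9" --pt "0 0 0 0.025 -0.422 -0.09 0.9" --pt "0 0 0 0.025 -0.422 -0.09 0.9"

```text
t: 18.2
tcp_pos: [0.4974, -0.1905, 0.1803]
ee_rot: [0.168, -0.685, 0.686, -0.177]
wrist_force: [-0.2, 1.3, 0.5]
gripper_width: 0.0767
```

```bash
python3 pot.py .5 -.19
```

```text
[410. 170.] 1552 [ 0.571  -0.2753  0.07  ]
[260. 198.] 1310 [ 0.5005 -0.1901  0.07  ]
[505. 221.] 386 [ 0.5733 -0.3651  0.07  ]
tcp [ 0.4974 -0.1905  0.1803] shift [0.0031 0.0004] dz -0.113 [ 0.43  0.43 -0.15  1.86  0.08  0.84 -0.84]
```

carry_out --pt "0 0 0 0.001 0.001 -0.03 0.9" --pt "0 0 0 0.001 0.001 -0.06 0.9" --pt "0 0 0 0.001 0.001 -0.09 0.9" --pt "0 0 0 0.001 0.001 -0.107 0.9" --pt "0 0 0 0.001 0.001 -0.113 0.9" --pt "0 0 0 0.001 0.001 -0.113 0.5" --pt "0 0 0 0.001 0.001 -0.113 0.2" --pt "0 0 0 0.001 0.001 -0.113 0.2" --pt "0 0 0 0.001 0.001 -0.113 0.2" --pt "0 0 0 0.001 0.001 -0.113 0.2" --pt "0 0 0 0.001 0.001 -0.09 0.2" --pt "0 0 0 0.001 0.001 -0.05 0.2" --pt "0 0 0 0.001 0.001 0.0 0.2" --pt "0 0 0 0.001 0.001 0.05 0.2" --pt "0 0 0 0.001 0.001 0.07 0.2" --pt "0 0 0 0.001 0.001 0.07 0.2"

```text
t: 19.85
tcp_pos: [0.5005, -0.1886, 0.2549]
ee_rot: [0.166, -0.683, 0.688, -0.18]
wrist_force: [0.1, 0.8, -1.3]
gripper_width: 0.0299
```

carry_out --pt "0 0 0 0 0.03 0.0 0.2" --pt "0 0 0 0 0.07 0.0 0.2" --pt "0 0 0 0.001 0.11 0.0 0.2" --pt "0 0 0 0.001 0.15 0.0 0.2" --pt "0 0 0 0.001 0.19 0.0 0.2" --pt "0 0 0 0.002 0.23 0.0 0.2" --pt "0 0 0 0.002 0.27 0.0 0.2" --pt "0 0 0 0.002 0.31 0.0 0.2" --pt "0 0 0 0.003 0.345 0.0 0.2" --pt "0 0 0 0.003 0.364 -0.02 0.2" --pt "0 0 0 0.003 0.364 -0.05 0.2" --pt "0 0 0 0.003 0.364 -0.065 0.2" --pt "0 0 0 0.003 0.364 -0.065 0.2" --pt "0 0 0 0.003 0.364 -0.065 0.2"

```text
t: 21.25
tcp_pos: [0.5031, 0.1751, 0.1893]
ee_rot: [0.167, -0.683, 0.688, -0.18]
wrist_force: [-0.2, 0.4, -1.2]
gripper_width: 0.03
```

carry_out --pt "0 0 0 0 0 -0.03 0.2" --pt "0 0 0 0 0 -0.06 0.2" --pt "0 0 0 0 0 -0.08 0.2" --pt "0 0 0 0 0 -0.095 0.2" --pt "0 0 0 0 0 -0.104 0.2" --pt "0 0 0 0 0 -0.104 0.2" --pt "0 0 0 0 0 -0.104 0.55" --pt "0 0 0 0 0 -0.104 0.55" --pt "0 0 0 0 0 -0.104 0.55" --pt "0 0 0 0 0 -0.07 0.55" --pt "0 0 0 0 0 -0.03 0.55" --pt "0 0 0 0 0 0.02 0.55" --pt "0 0 0 0 0 0.07 0.55" --pt "0 0 0 0 0 0.08 0.55"

```text
t: 22.65
tcp_pos: [0.505, 0.1763, 0.2756]
ee_rot: [0.163, -0.684, 0.687, -0.183]
wrist_force: [0.6, -0.0, -1.0]
gripper_width: 0.0471
```

```bash
python3 look.py
```

```text
[391.5 180.2] 66 [ 0.575 -0.38   0.07 ] in tray z.086: [ 0.572 -0.376  0.086]
[357.  181.6] 62 [ 0.569 -0.278  0.07 ] in tray z.086: [ 0.566 -0.275  0.086]
wrist [191. 178.] 800 [0.47  0.232 0.07 ] z.088 [0.475 0.231 0.088]
wrist [259. 179.] 812 [0.502 0.172 0.07 ] z.088 [0.506 0.174 0.088]
[0.505  0.1763 0.2756] 22.65
```

carry_out --pt "0 0 0 0.004 -0.03 0 0.6" --pt "0 0 0 0.01 -0.07 0 0.9" --pt "0 0 0 0.016 -0.115 0 0.9" --pt "0 0 0 0.022 -0.16 0 0.9" --pt "0 0 0 0.028 -0.205 0 0.9" --pt "0 0 0 0.034 -0.25 0 0.9" --pt "0 0 0 0.04 -0.295 0 0.9" --pt "0 0 0 0.047 -0.34 -0.02 0.9" --pt "0 0 0 0.053 -0.385 -0.05 0.9" --pt "0 0 0 0.059 -0.42 -0.08 0.9" --pt "0 0 0 0.063 -0.452 -0.09 0.9" --pt "0 0 0 0.063 -0.452 -0.09 0.9" --pt "0 0 0 0.063 -0.452 -0.09 0.9"

```text
t: 24.05
tcp_pos: [0.5656, -0.2767, 0.1789]
ee_rot: [0.166, -0.685, 0.687, -0.18]
wrist_force: [0.2, 0.5, 0.1]
gripper_width: 0.0768
```

```bash
python3 pot.py .57 -.276
```

```text
[260. 198.] 1350 [ 0.5707 -0.2761  0.07  ]
[380. 250.] 1307 [ 0.5769 -0.3777  0.07  ]
tcp [ 0.5656 -0.2767  0.1789] shift [0.0052 0.0006] dz -0.112 [ 0.52  0.57 -0.16  1.61  0.09  0.96 -0.74]
```

carry_out --pt "0 0 0 0.004 0.001 -0.03 0.9" --pt "0 0 0 0.004 0.001 -0.06 0.9" --pt "0 0 0 0.004 0.001 -0.09 0.9" --pt "0 0 0 0.004 0.001 -0.106 0.9" --pt "0 0 0 0.004 0.001 -0.112 0.9" --pt "0 0 0 0.004 0.001 -0.112 0.5" --pt "0 0 0 0.004 0.001 -0.112 0.2" --pt "0 0 0 0.004 0.001 -0.112 0.2" --pt "0 0 0 0.004 0.001 -0.112 0.2" --pt "0 0 0 0.004 0.001 -0.112 0.2" --pt "0 0 0 0.004 0.001 -0.09 0.2" --pt "0 0 0 0.004 0.001 -0.05 0.2" --pt "0 0 0 0.004 0.001 0.0 0.2" --pt "0 0 0 0.004 0.001 0.05 0.2" --pt "0 0 0 0.004 0.001 0.07 0.2" --pt "0 0 0 0.004 0.001 0.07 0.2"

```text
t: 25.7
tcp_pos: [0.5717, -0.2751, 0.2544]
ee_rot: [0.164, -0.683, 0.688, -0.183]
wrist_force: [0.8, 0.1, -1.2]
gripper_width: 0.0299
```

carry_out --pt "0 0 0 -0.008 0.025 0.0 0.2" --pt "0 0 0 -0.02 0.065 0.0 0.2" --pt "0 0 0 -0.033 0.105 0.0 0.2" --pt "0 0 0 -0.046 0.145 0.0 0.2" --pt "0 0 0 -0.058 0.185 0.0 0.2" --pt "0 0 0 -0.071 0.225 0.0 0.2" --pt "0 0 0 -0.084 0.265 0.0 0.2" --pt "0 0 0 -0.097 0.305 0.0 0.2" --pt "0 0 0 -0.11 0.345 0.0 0.2" --pt "0 0 0 -0.122 0.385 0.0 0.2" --pt "0 0 0 -0.135 0.425 0.0 0.2" --pt "0 0 0 -0.146 0.46 0.0 0.2" --pt "0 0 0 -0.152 0.479 -0.02 0.2" --pt "0 0 0 -0.152 0.479 -0.05 0.2" --pt "0 0 0 -0.152 0.479 -0.065 0.2" --pt "0 0 0 -0.152 0.479 -0.065 0.2" --pt "0 0 0 -0.152 0.479 -0.065 0.2"

```text
t: 27.4
tcp_pos: [0.4194, 0.2036, 0.1891]
ee_rot: [0.164, -0.683, 0.688, -0.182]
wrist_force: [-0.4, 0.1, -1.2]
gripper_width: 0.0298
```

```bash
python3 look.py; python3 -c "
from h import *
b=capture('wrist');cv2.imwrite('pics/w6.png',b)"
```

```text
[391.5 180.2] 66 [ 0.575 -0.38   0.07 ] in tray z.086: [ 0.572 -0.376  0.086]
[200.7 200.2] 81 [0.507 0.174 0.07 ] in tray z.086: [0.504 0.172 0.086]
wrist [260. 121.] 1679 [0.473 0.229 0.07 ] z.088 [0.474 0.23  0.088]
wrist [356. 122.] 1802 [0.505 0.169 0.07 ] z.088 [0.504 0.174 0.088]
wrist [258. 289.] 4297 [0.351 0.165 0.07 ] z.088 [0.361 0.171 0.088]
[0.4194 0.2036 0.1891] 27.4
```

View pics/w6.png

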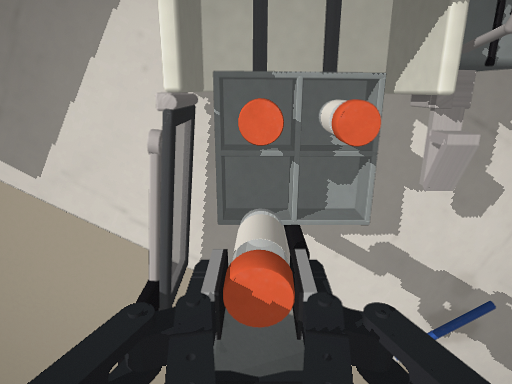

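Two pots stand upright in the back compartments ((260,121), (356,122)); the third is over the front-left one (255,190). Lowering.

carry_out --pt "0 0 0 0 0 -0.03 0.2" --pt "0 0 0 0 0 -0.06 0.2" --pt "0 0 0 0 0 -0.08 0.2" --pt "0 0 0 0 0 -0.095 0.2" --pt "0 0 0 0 0 -0.104 0.2" --pt "0 0 0 0 0 -0.104 0.2" --pt "0 0 0 0 0 -0.104 0.55" --pt "0 0 0 0 0 -0.104 0.55" --pt "0 0 0 0 0 -0.104 0.55" --pt "0 0 0 0 0 -0.07 0.55" --pt "0 0 0 0 0 -0.03 0.55" --pt "0 0 0 0 0 0.02 0.55" --pt "0 0 0 0 0 0.07 0.55" --pt "0 0 0 0 0 0.08 0.55"

```text
t: 28.95
tcp_pos: [0.4219, 0.2053, 0.276]
ee_rot: [0.159, -0.683, 0.688, -0.186]
wrist_force: [-0.7, 0.6, -0.9]
gripper_width: 0.0471
```

```bash
python3 look.py
```

```text
[391.5 180.2] 66 [ 0.575 -0.38   0.07 ] in tray z.086: [ 0.572 -0.376  0.086]
[200.6 200.2] 84 [0.507 0.174 0.07 ] in tray z.086: [0.504 0.172 0.086]
[192.3 228.2] 26 [0.425 0.195 0.07 ] in tray z.086: [0.424 0.192 0.086]
wrist [258. 117.] 880 [0.474 0.23  0.07 ] z.088 [0.475 0.231 0.088]
wrist [329. 118.] 933 [0.506 0.17  0.07 ] z.088 [0.505 0.174 0.088]
wrist [258. 181.] 807 [0.418 0.2   0.07 ] z.088 [0.422 0.203 0.088]
[0.4219 0.2053 0.276 ] 28.95
```

carry_out --pt "0 0 0 0.008 -0.03 0 0.6" --pt "0 0 0 0.018 -0.07 0 0.9" --pt "0 0 0 0.029 -0.11 0 0.9" --pt "0 0 0 0.039 -0.15 0 0.9" --pt "0 0 0 0.05 -0.19 0 0.9" --pt "0 0 0 0.06 -0.23 0 0.9" --pt "0 0 0 0.07 -0.27 0 0.9" --pt "0 0 0 0.081 -0.31 0 0.9" --pt "0 0 0 0.091 -0.35 0 0.9" --pt "0 0 0 0.102 -0.39 0 0.9" --pt "0 0 0 0.112 -0.43 0 0.9" --pt "0 0 0 0.123 -0.47 -0.02 0.9" --pt "0 0 0 0.133 -0.51 -0.05 0.9" --pt "0 0 0 0.143 -0.55 -0.08 0.9" --pt "0 0 0 0.15 -0.583 -0.09 0.9" --pt "0 0 0 0.15 -0.583 -0.09 0.9" --pt "0 0 0 0.15 -0.583 -0.09 0.9"

```text
t: 30.75
tcp_pos: [0.5697, -0.3787, 0.1791]
ee_rot: [0.162, -0.684, 0.687, -0.183]
wrist_force: [0.2, 1.7, 0.1]
gripper_width: 0.0767
```

```bash
python3 pot.py .575 -.378
```

```text
[262. 197.] 1348 [ 0.5765 -0.3789  0.07  ]
tcp [ 0.5697 -0.3787  0.1791] shift [ 0.0068 -0.0001] dz -0.112 [ 0.63  0.64 -0.13  1.45  0.07  1.03 -0.58]
```

carry_out --pt "0 0 0 0.005 0 -0.03 0.9" --pt "0 0 0 0.005 0 -0.06 0.9" --pt "0 0 0 0.005 0 -0.09 0.9" --pt "0 0 0 0.005 0 -0.106 0.9" --pt "0 0 0 0.005 0 -0.112 0.9" --pt "0 0 0 0.005 0 -0.112 0.5" --pt "0 0 0 0.005 0 -0.112 0.2" --pt "0 0 0 0.005 0 -0.112 0.2" --pt "0 0 0 0.005 0 -0.112 0.2" --pt "0 0 0 0.005 0 -0.112 0.2" --pt "0 0 0 0.005 0 -0.09 0.2" --pt "0 0 0 0.005 0 -0.05 0.2" --pt "0 0 0 0.005 0 0.0 0.2" --pt "0 0 0 0.005 0 0.05 0.2" --pt "0 0 0 0.005 0 0.07 0.2" --pt "0 0 0 0.005 0 0.07 0.2"

```text
t: 32.4
tcp_pos: [0.5768, -0.3784, 0.2551]
ee_rot: [0.16, -0.682, 0.689, -0.186]
wrist_force: [0.4, -0.5, -0.9]
gripper_width: 0.0299
```

carry_out --pt "0 0 0 -0.006 0.025 0.0 0.2" --pt "0 0 0 -0.015 0.065 0.0 0.2" --pt "0 0 0 -0.025 0.105 0.0 0.2" --pt "0 0 0 -0.035 0.145 0.0 0.2" --pt "0 0 0 -0.045 0.185 0.0 0.2" --pt "0 0 0 -0.054 0.225 0.0 0.2" --pt "0 0 0 -0.064 0.265 0.0 0.2" --pt "0 0 0 -0.074 0.305 0.0 0.2" --pt "0 0 0 -0.083 0.345 0.0 0.2" --pt "0 0 0 -0.093 0.385 0.0 0.2" --pt "0 0 0 -0.103 0.425 0.0 0.2" --pt "0 0 0 -0.112 0.465 0.0 0.2" --pt "0 0 0 -0.122 0.505 0.0 0.2" --pt "0 0 0 -0.127 0.525 -0.02 0.2" --pt "0 0 0 -0.127 0.525 -0.05 0.2" --pt "0 0 0 -0.127 0.525 -0.065 0.2" --pt "0 0 0 -0.127 0.525 -0.065 0.2" --pt "0 0 0 -0.127 0.525 -0.065 0.2"

```text
t: 34.2
tcp_pos: [0.4494, 0.1464, 0.1898]
ee_rot: [0.16, -0.682, 0.689, -0.185]
wrist_force: [1.3, 0.1, -1.1]
gripper_width: 0.0299
```

```bash
python3 look.py
```

```text
wrist [162. 121.] 1707 [0.471 0.233 0.07 ] z.088 [0.474 0.23  0.088]
wrist [260. 122.] 1652 [0.503 0.172 0.07 ] z.088 [0.504 0.173 0.088]
wrist [170. 207.] 1499 [0.415 0.203 0.07 ] z.088 [0.422 0.201 0.088]
wrist [259. 286.] 4389 [0.384 0.109 0.07 ] z.088 [0.394 0.115 0.088]
[0.4494 0.1464 0.1898] 34.2
```

carry_out --pt "0 0 0 0 0 -0.03 0.2" --pt "0 0 0 0 0 -0.06 0.2" --pt "0 0 0 0 0 -0.08 0.2" --pt "0 0 0 0 0 -0.095 0.2" --pt "0 0 0 0 0 -0.105 0.2" --pt "0 0 0 0 0 -0.105 0.2" --pt "0 0 0 0 0 -0.105 0.55" --pt "0 0 0 0 0 -0.105 0.55" --pt "0 0 0 0 0 -0.105 0.55" --pt "0 0 0 0 0 -0.07 0.55" --pt "0 0 0 0 0 -0.03 0.55" --pt "0 0 0 0 0 0.02 0.55" --pt "0 0 0 0 0 0.07 0.55" --pt "0 0 0 0 0 0.08 0.55"

```text
t: 35.7
tcp_pos: [0.4521, 0.1476, 0.2766]
ee_rot: [0.156, -0.682, 0.689, -0.189]
wrist_force: [0.0, -0.3, -0.9]
gripper_width: 0.0469
```

```bash
python3 look.py; cp $(ls -t pics/w_*|head -1) pics/w7.png
```

```text
wrist [186. 118.] 888 [0.472 0.233 0.07 ] z.088 [0.475 0.231 0.088]
wrist [257. 119.] 873 [0.504 0.173 0.07 ] z.088 [0.505 0.173 0.088]
wrist [190. 182.] 793 [0.416 0.203 0.07 ] z.088 [0.422 0.202 0.088]
wrist [256. 182.] 800 [0.449 0.143 0.07 ] z.088 [0.452 0.146 0.088]
[0.4521 0.1476 0.2766] 35.7
```

View pics/w7.png

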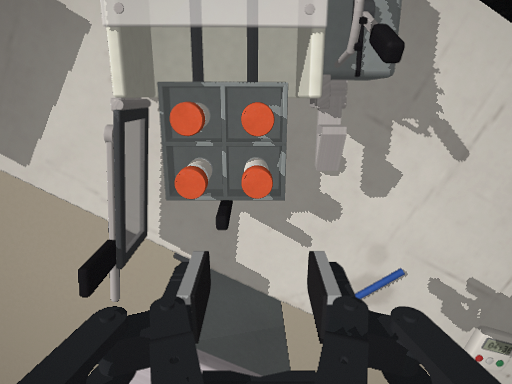

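All four pots upright, one per compartment (caps (187,118), (257,119), (191,182), (257,182)); handle at (224,214). Now push the tray home.

carry_out --pt "0 0 0 -0.02 0.004 0 0.5" --pt "0 0 0 -0.045 0.008 0 0.5" --pt "0 0 0 -0.053 0.009 0 0.5" --pt "0 0 0 -0.053 0.009 -0.04 0.5" --pt "0 0 0 -0.053 0.009 -0.08 0.5" --pt "0 0 0 -0.053 0.009 -0.12 0.5" --pt "0 0 0 -0.053 0.009 -0.155 0.5" --pt "0 0 0 -0.053 0.009 -0.18 0.5" --pt "0 0 0 -0.053 0.009 -0.192 0.5" --pt "0 0 0 -0.053 0.009 -0.192 0.5" --pt "0 0 0 -0.053 0.009 -0.192 0" --pt "0 0 0 -0.053 0.009 -0.192 0" --pt "0 0 0 -0.053 0.009 -0.192 0" --pt "0 0 0 -0.053 0.009 -0.192 0" --pt "0 0 0 -0.053 0.009 -0.192 0" --force 40

```text
t: 37.3
tcp_pos: [0.3986, 0.1556, 0.0815]
ee_rot: [0.156, -0.682, 0.689, -0.188]
wrist_force: [2.1, -4.8, 3.5]
gripper_width: 0.0117
```

carry_out --pt "0 0 0 0.003 0.002 0 0" --pt "0 0 0 0.008 0.004 0 0" --pt "0 0 0 0.015 0.008 0 0" --pt "0 0 0 0.023 0.012 0 0" --pt "0 0 0 0.032 0.017 0 0" --pt "0 0 0 0.041 0.022 0 0" --pt "0 0 0 0.05 0.027 0 0" --pt "0 0 0 0.059 0.032 0 0" --pt "0 0 0 0.068 0.036 0 0" --pt "0 0 0 0.077 0.041 0 0" --pt "0 0 0 0.086 0.046 0 0" --pt "0 0 0 0.095 0.051 0 0" --pt "0 0 0 0.103 0.055 0 0" --pt "0 0 0 0.11 0.059 0 0" --pt "0 0 0 0.115 0.062 0 0" --pt "0 0 0 0.118 0.063 0 0" --pt "0 0 0 0.12 0.064 0 0" --pt "0 0 0 0.122 0.065 0 0" --pt "0 0 0 0.122 0.065 0 0" --pt "0 0 0 0.122 0.065 0 0"

```text
t: 39.3
tcp_pos: [0.518, 0.2189, 0.0815]
ee_rot: [0.158, -0.681, 0.69, -0.186]
wrist_force: [-10.5, -9.3, 14.4]
gripper_width: 0.0118
```

carry_out --pt "0 0 0 0 0 0 0.5" --pt "0 0 0 0 0 0 0.5" --pt "0 0 0 0 0 0 0.5" --pt "0 0 0 0 0 0.04 0.5" --pt "0 0 0 0 0 0.08 0.5" --pt "0 0 0 0 0 0.12 0.5" --pt "0 0 0 0 0 0.16 0.5" --pt "0 0 -0.03 -0.03 0.004 0.18 0.6" --pt "0 0 -0.06 -0.07 0.008 0.18 0.6" --pt "0 0 -0.1 -0.11 0.012 0.18 0.6" --pt "0 0 -0.13 -0.15 0.016 0.18 0.6" --pt "0 0 -0.13 -0.185 0.02 0.18 0.6" --pt "0 0 -0.13 -0.201 0.022 0.18 0.6" --pt "0 0 -0.13 -0.201 0.022 0.18 0.6" --pt "0 0 -0.13 -0.201 0.022 0.18 0.6"

```text
t: 40.8
tcp_pos: [0.3182, 0.2413, 0.2618]
ee_rot: [0.113, -0.69, 0.7, -0.141]
wrist_force: [0.5, 0.8, 0.3]
gripper_width: 0.0511
```

```bash
python3 look.py; cp $(ls -t pics/w_*|head -1) pics/w8.png; python3 - <<'E'
from h import *
rows([(g,0) for g in np.arange(1.62,.99,-.08)]+[(.9,0),(.82,0),(.75,0),(.7,0),(.7,0)],(1.7,0),0)
rows([(.68,.05),(.64,.1),(.58,.17),(.5,.22),(.42,.22),(.34,.22),(.26,.22),(.19,.22),(.12,.22),(.06,.22),(.02,.22),(0,.22),(-.01,.22),(-.01,.22)],(.7,0),0)
rows([(0,.18),(0,.14),(0,.1),(0,.06),(0,.02),(0,0),(0,-.01),(0,-.01)],(0,.22),0)
E
```

```text
[190.5 178.8] 30 [0.569 0.206 0.07 ] in tray z.086: [0.566 0.203 0.086]
[170.3 189.2] 31 [0.537 0.263 0.07 ] in tray z.086: [0.534 0.26  0.086]
[0.3182 0.2413 0.2618] 40.8
[0.0, 0.0, 0.08, 0.004, -0.011, 0.0, 0], [0.0, 0.0, 0.16, 0.008, -0.022, 0.0, 0], [0.0, 0.0, 0.24, 0.014, -0.032, 0.0, 0], [0.0, 0.0, 0.32, 0.02, -0.042, 0.0, 0], [0.0, 0.0, 0.4, 0.027, -0.051, 0.0, 0], [0.0, 0.0, 0.48, 0.035, -0.06, 0.0, 0], [0.0, 0.0, 0.56, 0.044, -0.068, 0.0, 0], [0.0, 0.0, 0.64, 0.053, -0.075, 0.0, 0], [0.0, 0.0, 0.8, 0.073, -0.088, 0.0, 0], [0.0, 0.0, 0.88, 0.083, -0.093, 0.0, 0], [0.0, 0.0, 0.95, 0.093, -0.096, 0.0, 0], [0.0, 0.0, 1.0, 0.1, -0.099, 0.0, 0], [0.0, 0.0, 1.0, 0.1, -0.099, 0.0, 0], 
[-0.049, 0.01, 0.02, 0.003, 0.002, 0.006, 0], [-0.098, 0.018, 0.06, 0.009, 0.003, 0.012, 0], [-0.168, 0.025, 0.12, 0.018, 0.006, 0.019, 0], [-0.219, 0.024, 0.199, 0.029, 0.009, 0.025, 0], [-0.22, 0.015, 0.279, 0.039, 0.008, 0.025, 0], [-0.221, 0.006, 0.359, 0.05, 0.008, 0.025, 0], [-0.222, -0.003, 0.438, 0.061, 0.01, 0.025, 0], [-0.222, -0.01, 0.508, 0.07, 0.011, 0.025, 0], [-0.222, -0.018, 0.578, 0.079, 0.014, 0.025, 0], [-0.222, -0.025, 0.637, 0.086, 0.016, 0.025, 0], [-0.222, -0.03, 0.677, 0.091, 0.018, 0.025, 0], [-0.222, -0.032, 0.697, 0.094, 0.019, 0.025, 0], [-0.222, -0.033, 0.707, 0.095, 0.02, 0.025, 0], [-0.222, -0.033, 0.707, 0.095, 0.02, 0.025, 0], 
[0.035, 0.019, 0.0, 0.001, -0.003, -0.004, 0], [0.071, 0.038, -0.0, 0.003, -0.005, -0.009, 0], [0.106, 0.057, 0.0, 0.004, -0.007, -0.013, 0], [0.141, 0.076, 0.0, 0.005, -0.009, -0.018, 0], [0.176, 0.094, 0.0, 0.006, -0.011, -0.022, 0], [0.194, 0.104, 0.0, 0.006, -0.012, -0.025, 0], [0.203, 0.109, 0.0, 0.007, -0.013, -0.026, 0], [0.203, 0.109, 0.0, 0.007, -0.013, -0.026, 0],
```

View pics/w8.png

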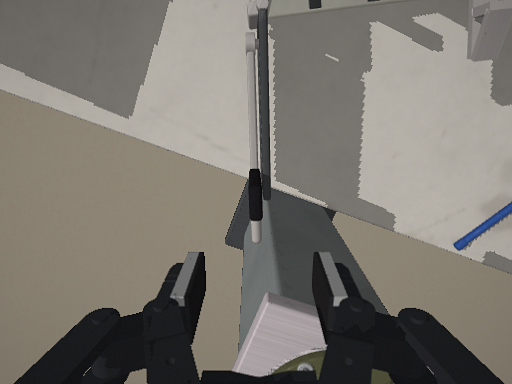

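The tab (255,190) is centred between the fingers; gate still at ~1.7. Grip and sweep shut, as in opening reversed.

carry_out --pt "0 0 0 -0.001 0 -0.04 0.6" --pt "0 0 0 -0.001 0 -0.08 0.6" --pt "0 0 0 -0.001 0 -0.11 0.6" --pt "0 0 0 -0.001 0 -0.125 0.6" --pt "0 0 0 -0.001 0 -0.125 0.6" --pt "0 0 0 -0.001 0 -0.125 0" --pt "0 0 0 -0.001 0 -0.125 0" --pt "0 0 0 -0.001 0 -0.125 0" --pt "0 0 0 -0.001 0 -0.125 0" --pt "0 0 0 -0.001 0 -0.125 0"

```text
t: 41.9
tcp_pos: [0.318, 0.2422, 0.1373]
ee_rot: [0.113, -0.691, 0.7, -0.141]
wrist_force: [-1.4, 2.0, 5.2]
gripper_width: 0.01
```

carry_out --pt "0.0 0.0 0.04 0.002 -0.006 0.0 0" --pt "0.0 0.0 0.08 0.004 -0.011 0.0 0" --pt "0.0 0.0 0.16 0.008 -0.022 0.0 0" --pt "0.0 0.0 0.24 0.014 -0.032 0.0 0" --pt "0.0 0.0 0.32 0.02 -0.042 0.0 0" --pt "0.0 0.0 0.4 0.027 -0.051 0.0 0" --pt "0.0 0.0 0.48 0.035 -0.06 0.0 0" --pt "0.0 0.0 0.56 0.044 -0.068 0.0 0" --pt "0.0 0.0 0.64 0.053 -0.075 0.0 0" --pt "0.0 0.0 0.72 0.063 -0.082 0.0 0" --pt "0.0 0.0 0.8 0.073 -0.088 0.0 0" --pt "0.0 0.0 0.88 0.083 -0.093 0.0 0" --pt "0.0 0.0 0.95 0.093 -0.096 0.0 0" --pt "0.0 0.0 1.0 0.1 -0.099 0.0 0" --pt "0.0 0.0 1.0 0.1 -0.099 0.0 0" --pt "0.0 0.0 1.0 0.1 -0.099 0.0 0"

```text
t: 43.5
tcp_pos: [0.4187, 0.1443, 0.1375]
ee_rot: [-0.429, 0.553, -0.546, 0.46]
wrist_force: [2.5, 5.4, -1.7]
gripper_width: 0.0096
```

carry_out --pt "-0.049 0.01 0.02 0.003 0.002 0.006 0" --pt "-0.098 0.018 0.06 0.009 0.003 0.012 0" --pt "-0.168 0.025 0.12 0.018 0.006 0.019 0" --pt "-0.219 0.024 0.199 0.029 0.009 0.025 0" --pt "-0.22 0.015 0.279 0.039 0.008 0.025 0" --pt "-0.221 0.006 0.359 0.05 0.008 0.025 0" --pt "-0.222 -0.003 0.438 0.061 0.01 0.025 0" --pt "-0.222 -0.01 0.508 0.07 0.011 0.025 0" --pt "-0.222 -0.018 0.578 0.079 0.014 0.025 0" --pt "-0.222 -0.025 0.637 0.086 0.016 0.025 0" --pt "-0.222 -0.03 0.677 0.091 0.018 0.025 0" --pt "-0.222 -0.032 0.697 0.094 0.019 0.025 0" --pt "-0.222 -0.033 0.707 0.095 0.02 0.025 0" --pt "-0.222 -0.033 0.707 0.095 0.02 0.025 0"

```text
t: 44.9
tcp_pos: [0.5135, 0.1638, 0.1624]
ee_rot: [0.632, -0.301, 0.417, -0.579]
wrist_force: [1.1, 1.9, -0.4]
gripper_width: 0.0098
```

carry_out --pt "0.035 0.019 0.0 0.001 -0.003 -0.004 0" --pt "0.071 0.038 0 0.003 -0.005 -0.009 0" --pt "0.106 0.057 0.0 0.004 -0.007 -0.013 0" --pt "0.141 0.076 0.0 0.005 -0.009 -0.018 0" --pt "0.176 0.094 0.0 0.006 -0.011 -0.022 0" --pt "0.194 0.104 0.0 0.006 -0.013 -0.025 0" --pt "0.194 0.104 0.0 0.006 -0.013 -0.026 0" --pt "0.194 0.104 0.0 0.006 -0.013 -0.026 0"

```text
t: 45.7
tcp_pos: [0.52, 0.1511, 0.1373]
ee_rot: [-0.593, 0.37, -0.353, 0.621]
wrist_force: [2.3, 1.8, 5.6]
gripper_width: 0.0097
```

carry_out --pt "0 0 0 -0.003 -0.0015 0 0" --pt "0 0 0 -0.006 -0.003 0 0" --pt "0 0 0 -0.006 -0.003 0 0"

```text
t: 46.0
tcp_pos: [0.5176, 0.1505, 0.1385]
ee_rot: [-0.59, 0.369, -0.355, 0.624]
wrist_force: [13.3, 9.5, -5.2]
gripper_width: 0.0091
```

The tug is resisted (16 N): latched. Release and look.

carry_out --pt "0 0 0 0.002 0.001 0 0.6" --pt "0 0 0 0.002 0.001 0 0.6" --pt "0 0 0 0.002 0.001 0 0.6" --pt "0 0 0 0.002 0.001 0.04 0.6" --pt "0 0 0 0.002 0.001 0.08 0.6" --pt "0 0 0 0.002 0.001 0.12 0.6" --pt "0 0 0 0.002 0.001 0.15 0.6" --pt "0 0 0 0.002 0.001 0.17 0.6" --pt "0 0 0 0.002 0.001 0.17 0.6"

```text
t: 46.9
tcp_pos: [0.52, 0.1519, 0.3111]
ee_rot: [-0.589, 0.367, -0.356, 0.625]
wrist_force: [-0.4, 0.8, -0.6]
gripper_width: 0.0514
```

```bash
python3 look.py; cp $(ls -t pics/w_*|head -1) pics/w9.png
```

```text
[170.2 189.2] 37 [0.537 0.263 0.07 ] in tray z.086: [0.534 0.26  0.086]
wrist [320.  86.] 381 [0.54  0.265 0.07 ] z.088 [0.537 0.263 0.088]
wrist [317. 150.] 325 [0.573 0.206 0.07 ] z.088 [0.568 0.206 0.088]
[0.52   0.1519 0.3111] 46.9
```

View pics/w9.png

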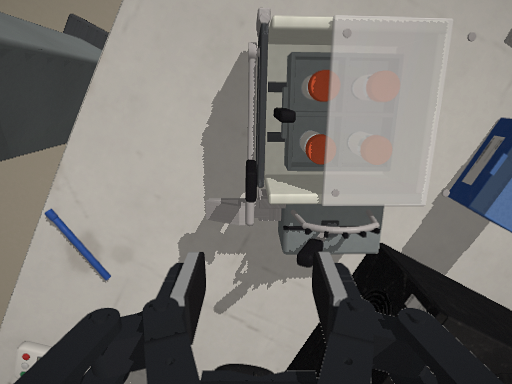

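Gate shut with the bar in its catch, tray home, all four caps seen through/before the cover. Now the lever; I also check clearance to the black box beside it.

```bash
python3 - <<'E'
from h import *
print(onz("top",[(217,132),(307,132)],0).round(3).tolist())
for z in(.1,.15,.2):print(z,onz("top",[(217,119),(217,105)],z).round(3).tolist())
s=observe();R=Rn.from_quat(s["ee_rot"])
z=RM.apply([0,1,0]);y=np.array([0,0,-1.]);x=np.cross(y,z)
T=Rn.from_matrix(np.c_[x,y,z]);print((T*R.inv()).as_rotvec().round(3),s["tcp_pos"])
for z in(.14,.15,.16):
  w=onz("wrist",[(305,257),(316,241)],z,s);print(z,RM.inv().apply(w-T0).round(4).tolist())
a=cv2.imread("pics/w9.png");cv2.imwrite("pics/w9c.png",cv2.resize(a[190:290,250:400],None,fx=5,fy=5,interpolation=cv2.INTER_CUBIC))
E
```

```text
[[0.731, 0.14, 0.0], [0.736, -0.139, 0.0]]
0.1 [[0.741, 0.132, 0.1], [0.784, 0.134, 0.1]]
0.15 [[0.725, 0.127, 0.15], [0.766, 0.129, 0.15]]
0.2 [[0.709, 0.123, 0.2], [0.749, 0.124, 0.2]]
[-0.046 -0.033  1.566] [0.51910745 0.15096963 0.3081661 ]
0.14 [[0.0358, -0.1286, 0.14], [0.0456, -0.1117, 0.14]]
0.15 [[0.0339, -0.1234, 0.15], [0.0434, -0.1071, 0.15]]
0.16 [[0.032, -0.1183, 0.16], [0.0412, -0.1026, 0.16]]
```

View pics/w9c.png

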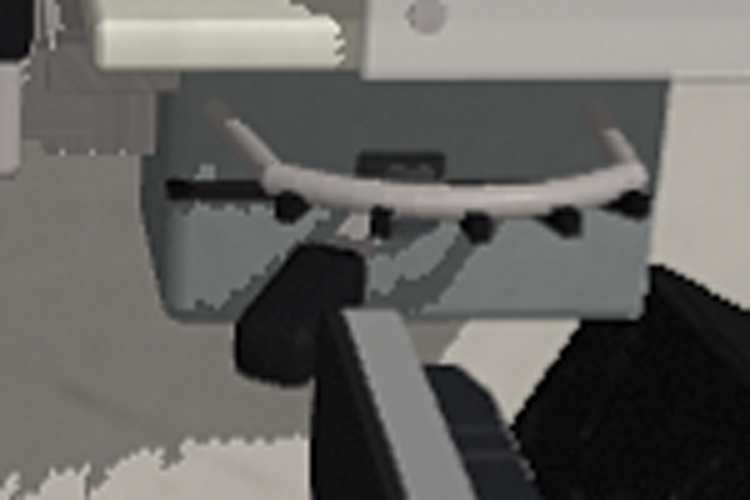

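Lever stands between marks 1 and 2 (a ≈ 0.15). Go above it with the jaws turned across mixer y, camera toward the robot.

carry_out --pt "-0.005 -0.003 0.14 0.01 -0.005 0 0.5" --pt "-0.01 -0.007 0.28 0.02 -0.01 0 0.5" --pt "-0.013 -0.01 0.42 0.03 -0.015 0 0.5" --pt "-0.017 -0.012 0.56 0.04 -0.02 0 0.5" --pt "-0.02 -0.015 0.7 0.05 -0.025 0 0.5" --pt "-0.025 -0.018 0.84 0.06 -0.03 0 0.5" --pt "-0.029 -0.021 0.98 0.07 -0.035 0 0.5" --pt "-0.033 -0.024 1.12 0.076 -0.037 0 0.5" --pt "-0.037 -0.027 1.26 0.076 -0.037 -0.02 0.5" --pt "-0.041 -0.03 1.4 0.076 -0.037 -0.04 0.5" --pt "-0.045 -0.033 1.52 0.076 -0.037 -0.058 0.5" --pt "-0.046 -0.033 1.566 0.076 -0.037 -0.058 0.5" --pt "-0.046 -0.033 1.566 0.076 -0.037 -0.058 0.5" --pt "-0.046 -0.033 1.566 0.076 -0.037 -0.058 0.5"

```text
t: 48.4
tcp_pos: [0.5948, 0.1139, 0.2493]
ee_rot: [-0.686, -0.171, 0.172, 0.686]
wrist_force: [-0.4, 0.1, 0.1]
gripper_width: 0.0429
```

```bash
python3 - <<'E'
from h import *
s=observe();print(s["tcp_pos"].round(4),s["joint_pos"].round(2),Rn.from_quat(s["ee_rot"]).as_matrix().round(3).tolist())
print("mixer",RM.inv().apply(s["tcp_pos"]-T0).round(4))
a=capture("wrist");cv2.imwrite("pics/w10.png",a)
E
```

```text
[0.5948 0.1139 0.2493] [ 0.43  0.73 -1.24  1.55  0.7   1.37  1.18] [[0.882, -0.001, -0.471], [0.471, -0.0, 0.882], [-0.001, -1.0, 0.0]]
mixer [ 0.0354 -0.1267  0.2493]
```

View pics/w10.png

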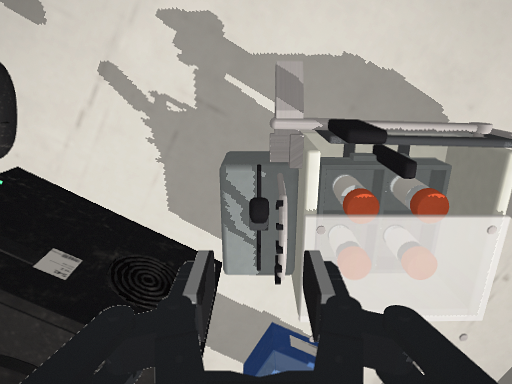

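Lever grip end at (259,210), centred between the fingers. Descend and pinch.

carry_out --pt "0 0 0 0 0 -0.04 0.5" --pt "0 0 0 0 0 -0.07 0.5" --pt "0 0 0 0 0 -0.09 0.5" --pt "0 0 0 0 0 -0.097 0.5" --pt "0 0 0 0 0 -0.097 0.5" --pt "0 0 0 0 0 -0.097 0" --pt "0 0 0 0 0 -0.097 0" --pt "0 0 0 0 0 -0.097 0" --pt "0 0 0 0 0 -0.097 0" --force 20

```text
t: 49.35
tcp_pos: [0.5953, 0.1144, 0.1541]
ee_rot: [0.686, 0.172, -0.171, -0.686]
wrist_force: [-1.0, -0.9, 7.4]
gripper_width: 0.0136
```

```bash
python3 - <<'E'
from h import *
s=observe();m=RM.inv().apply(s["tcp_pos"]-T0);print("mixer",m.round(4),s["joint_pos"].round(2),s["wrist_force"].round(1),s["gripper_width"])
a0,r=.15,.09
f=lambda a:np.array([.075+r*np.sin(a-.6),0,.068+r*np.cos(a-.6)])
for a in np.arange(a0,.951,.05):print(round(a,2),RM.apply(f(a)-f(a0)).round(3).tolist(),end=" ")
# lever end in earlier wrist picture
import json
E
```

```text
mixer [ 0.0361 -0.1266  0.1541] [ 0.4   0.82 -1.17  1.68  0.8   1.21  1.09] [-1.  -0.9  7.4] 0.013566786357048189
0.15 [0.0, 0.0, 0.0] 0.2 [0.004, 0.002, 0.002] 0.25 [0.007, 0.004, 0.004] 0.3 [0.011, 0.006, 0.005] 0.35 [0.015, 0.008, 0.006] 0.4 [0.019, 0.01, 0.007] 0.45 [0.023, 0.012, 0.008] 0.5 [0.027, 0.014, 0.009] 0.55 [0.031, 0.016, 0.009] 0.6 [0.035, 0.018, 0.009] 0.65 [0.038, 0.021, 0.009] 0.7 [0.042, 0.023, 0.009] 0.75 [0.046, 0.025, 0.008] 0.8 [0.05, 0.027, 0.007] 0.85 [0.054, 0.029, 0.006] 0.9 [0.058, 0.031, 0.005] 0.95 [0.062, 0.033, 0.004]
```

carry_out --pt "0 0 0 0.004 0.002 0.002 0" --pt "0 0 0 0.011 0.006 0.005 0" --pt "0 0 0 0.019 0.01 0.007 0" --pt "0 0 0 0.027 0.014 0.009 0" --pt "0 0 0 0.035 0.018 0.009 0" --pt "0 0 0 0.042 0.023 0.009 0" --pt "0 0 0 0.05 0.027 0.007 0" --pt "0 0 0 0.054 0.029 0.006 0" --pt "0 0 0 0.058 0.031 0.005 0" --pt "0 0 0 0.058 0.031 0.005 0" --pt "0 0 0 0.058 0.031 0.005 0" --pt "0 0 0 0.058 0.031 0.005 0.5" --pt "0 0 0 0.058 0.031 0.005 0.5" --pt "0 0 0 0.058 0.031 0.005 0.5" --pt "0 0 0 0.058 0.031 0.04 0.5" --pt "0 0 0 0.058 0.031 0.08 0.5" --pt "0 0 0 0.058 0.031 0.12 0.5" --pt "0 0 0 0.03 0.015 0.12 0.5" --pt "0 0 0 0.0 0.0 0.12 0.5" --pt "0 0 0 0.0 0.0 0.12 0.5"

```text
t: 51.35
tcp_pos: [0.5926, 0.1127, 0.2744]
ee_rot: [0.687, 0.172, -0.172, -0.685]
wrist_force: [0.4, -0.6, -0.7]
gripper_width: 0.0433
```

```bash
python3 - <<'E'
from h import *
s=observe();print(s["tcp_pos"].round(4))
a=capture("wrist");cv2.imwrite("pics/w11.png",a)
m=[(.075+.1*np.sin(q-.6),-.1285+.002,.068+.1*np.cos(q-.6)) for q in(0,.3,.6,.9,1.2)]
uv=proj("wrist",RM.apply(np.array(m))+T0,s);print(uv.round(0).tolist())
c=a.copy()
for u,v in uv:cv2.circle(c,(int(u),int(v)),1,(0,0,255),-1)
cv2.imwrite("pics/w11c.png",cv2.resize(c[110:290,190:340],None,fx=3.3,fy=3.3,interpolation=cv2.INTER_CUBIC))
E
```

```text
[0.5926 0.1127 0.2744]
[[259.0, 180.0], [259.0, 219.0], [259.0, 257.0], [259.0, 287.0], [259.0, 304.0]]
```

View pics/w11c.png

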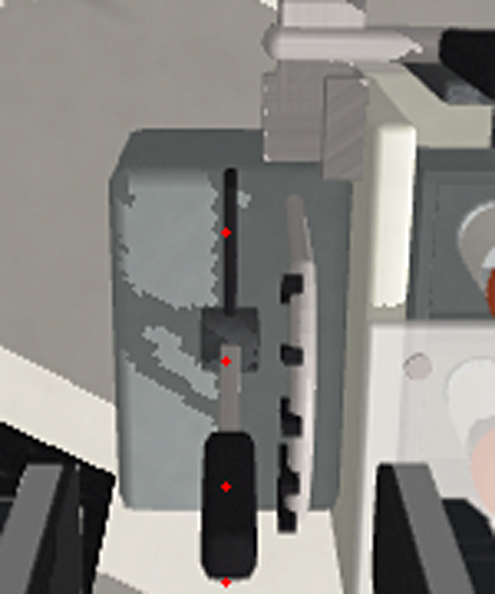

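The lever is at about the fourth mark; the grip runs in the crop from y 433 to 578. That was my last picture, so I check the angle numerically from the grip's edge rows.

```bash
cat > lev.py <<'E'
from h import *
def edges(a,s):
    c=[(.075+r*np.sin(a-.6)+d*np.cos(a-.6),-.1265,.068+r*np.cos(a-.6)-d*np.sin(a-.6)) for r in(.056,.1) for d in(-.008,.008)]
    return proj("wrist",RM.apply(np.array(c))+T0,s)[:,1]
s=observe();a=capture("wrist")
g=cv2.cvtColor(a,cv2.COLOR_BGR2GRAY)[:,256:263].mean(1)
print("v225-299",g[225:300].round(0).astype(int).tolist())
for q in np.arange(.7,1.06,.05):e=edges(q,s);print(round(q,2),e.round(1),"min/max",e.min().round(1),e.max().round(1))
E
python3 lev.py
```

```text
v225-299 [118, 125, 120, 114, 115, 115, 115, 115, 115, 115, 115, 116, 115, 67, 17, 21, 22, 22, 22, 22, 23, 22, 22, 23, 21, 22, 22, 22, 22, 23, 22, 22, 22, 21, 22, 22, 22, 22, 22, 21, 22, 21, 22, 22, 25, 29, 32, 33, 32, 34, 33, 34, 33, 32, 32, 32, 30, 21, 129, 231, 223, 221, 220, 220, 219, 219, 219, 219, 219, 220, 219, 220, 218, 204, 183]
0.7 [228.1 243.4 257.1 274. ] min/max 228.1 274.0
0.75 [231.  245.7 262.7 278.6] min/max 231.0 278.6
0.8 [233.9 247.9 268.  282.9] min/max 233.9 282.9
0.85 [236.6 249.9 273.  286.9] min/max 236.6 286.9
0.9 [239.2 251.8 277.7 290.5] min/max 239.2 290.5
0.95 [241.7 253.5 282.1 293.8] min/max 241.7 293.8
1.0 [244.1 255.1 286.1 296.7] min/max 244.1 296.7
1.05 [246.4 256.5 289.8 299.3] min/max 246.4 299.3
```

```bash
cat >> lev.py <<'E'
from scipy.optimize import least_squares
g=cv2.cvtColor(a,cv2.COLOR_BGR2GRAY)
m=cv2.inRange(g[185:280,273:281],0,60);n,l,st,ce=cv2.connectedComponentsWithStats(m)
pk=[(round(ce[i][0]+273,1),round(ce[i][1]+185,1),st[i].tolist()) for i in range(1,n) if st[i,4]>8];print(pk)
E
python3 lev.py | tail -1
```

```text
[(np.float64(277.6), np.float64(192.5), [2, 4, 6, 9, 39]), (np.float64(277.6), np.float64(213.5), [2, 26, 6, 6, 31]), (np.float64(277.4), np.float64(233.1), [2, 42, 6, 12, 48]), (np.float64(276.7), np.float64(254.6), [1, 56, 7, 27, 111])]
```

```bash
cat >> lev.py <<'E'
Q=np.array([0,.3,.6,.9,1.2])
def pm(rm,dx):return proj("wrist",RM.apply(np.c_[.075+dx+rm*np.sin(Q-.6),-.1135+0*Q,.068+rm*np.cos(Q-.6)])+T0,s)
print(g[236:275,275:280].min(1).tolist())
f=least_squares(lambda p:(pm(*p)[:3,1]-[192.5,213.5,233.1])/1,[.055,0]);print(f.x,f.fun,pm(*f.x).round(1).tolist())
E
python3 lev.py | tail -2
```

```text
[28, 37, 90, 102, 34, 14, 14, 15, 15, 14, 15, 17, 15, 10, 16, 18, 20, 28, 25, 26, 15, 16, 16, 14, 18, 10, 15, 15, 14, 12, 34, 122, 226, 221, 220, 220, 220, 220, 219]
[0.06037996 0.00270897] [ 0.12661357 -0.25540113  0.13125826] [[273.9, 192.6], [274.0, 213.2], [273.9, 233.2], [273.5, 249.8], [272.9, 261.2]]
```

Marks fitted (offset 2.7 mm in x) and grip edges give a ≈ 0.80, about 0.10 rad short of mark 4. I re-grip and move it ~9 mm farther.

carry_out --pt "0 0 0 0.015 0.008 0 0.5" --pt "0 0 0 0.035 0.018 0 0.5" --pt "0 0 0 0.053 0.028 0 0.5" --pt "0 0 0 0.053 0.028 -0.03 0.5" --pt "0 0 0 0.053 0.028 -0.06 0.5" --pt "0 0 0 0.053 0.028 -0.06 0.5" --pt "0 0 0 0.053 0.028 -0.06 0.5"

```text
t: 52.25
tcp_pos: [0.6495, 0.1431, 0.214]
ee_rot: [-0.686, -0.172, 0.171, 0.686]
wrist_force: [0.0, 0.8, -0.3]
gripper_width: 0.0424
```

carry_out --pt "0 0 0 -0.002 -0.001 -0.03 0.5" --pt "0 0 0 -0.002 -0.001 -0.05 0.5" --pt "0 0 0 -0.002 -0.001 -0.055 0.5" --pt "0 0 0 -0.002 -0.001 -0.055 0.5" --pt "0 0 0 -0.002 -0.001 -0.055 0" --pt "0 0 0 -0.002 -0.001 -0.055 0" --pt "0 0 0 -0.002 -0.001 -0.055 0" --pt "0 0 0 -0.002 -0.001 -0.055 0"

```text
t: 53.05
tcp_pos: [0.6482, 0.1424, 0.1608]
ee_rot: [-0.686, -0.173, 0.17, 0.686]
wrist_force: [1.0, -1.5, 6.6]
gripper_width: 0.0134
```

carry_out --pt "0 0 0 0.002 0.001 0 0" --pt "0 0 0 0.005 0.003 -0.001 0" --pt "0 0 0 0.008 0.004 -0.002 0" --pt "0 0 0 0.008 0.004 -0.002 0" --pt "0 0 0 0.008 0.004 -0.002 0" --pt "0 0 0 0.008 0.004 -0.002 0"

```text
t: 53.65
tcp_pos: [0.6563, 0.1467, 0.1586]
ee_rot: [-0.685, -0.173, 0.17, 0.687]
wrist_force: [-1.2, -0.1, -2.3]
gripper_width: 0.014
```

carry_out --pt "0 0 0 0 0 0 0.5" --pt "0 0 0 0 0 0 0.5" --pt "0 0 0 0 0 0 0.5" --pt "0 0 0 0 0 0.04 0.5" --pt "0 0 0 0 0 0.08 0.5" --pt "0 0 0 0 0 0.12 0.5" --pt "0 0 0 -0.03 -0.016 0.12 0.5" --pt "0 0 0 -0.06 -0.032 0.12 0.5" --pt "0 0 0 -0.06 -0.032 0.12 0.5" --pt "0 0 0 -0.06 -0.032 0.12 0.5" --pt "0 0 0 -0.06 -0.032 0.12 0.5" --pt "0 0 0 -0.06 -0.032 0.12 0.5"

```text
t: 54.85
tcp_pos: [0.597, 0.1152, 0.2785]
ee_rot: [-0.685, -0.173, 0.17, 0.687]
wrist_force: [-0.5, 0.0, 0.3]
gripper_width: 0.0427
```

```bash
python3 lev.py; python3 -c "
from h import *
print(observe()['tcp_pos'])"
```

```text
v225-299 [121, 117, 117, 117, 117, 117, 117, 118, 122, 122, 119, 117, 68, 16, 22, 22, 22, 23, 22, 23, 22, 22, 22, 22, 23, 22, 23, 22, 23, 23, 22, 23, 23, 22, 23, 23, 22, 22, 22, 23, 22, 22, 22, 23, 22, 24, 28, 32, 35, 36, 35, 34, 34, 33, 34, 33, 31, 22, 129, 230, 222, 220, 220, 220, 220, 220, 220, 221, 220, 204, 171, 147, 149, 150, 149]
0.7 [222.3 237.5 250.3 267.1] min/max 222.3 267.1
0.75 [225.2 239.8 255.9 271.7] min/max 225.2 271.7
0.8 [228.  242.  261.2 276.1] min/max 228.0 276.1
0.85 [230.8 244.1 266.2 280.1] min/max 230.8 280.1
0.9 [233.4 246.  270.9 283.7] min/max 233.4 283.7
0.95 [235.9 247.7 275.3 287. ] min/max 235.9 287.0
1.0 [238.3 249.3 279.3 290. ] min/max 238.3 290.0
1.05 [240.6 250.8 283.  292.6] min/max 240.6 292.6
[(np.float64(276.5), np.float64(188.5), [1, 0, 7, 9, 45]), (np.float64(276.5), np.float64(208.7), [1, 21, 6, 6, 31]), (np.float64(276.1), np.float64(228.4), [1, 37, 6, 12, 51]), (np.float64(275.2), np.float64(250.5), [0, 51, 7, 27, 102])]
[56, 11, 15, 14, 14, 14, 14, 15, 14, 8, 14, 16, 20, 27, 24, 37, 62, 64, 59, 14, 19, 12, 16, 17, 17, 17, 35, 121, 224, 222, 220, 220, 220, 221, 221, 221, 220, 220, 221]
[0.06119633 0.00620218] [ 0.12248021 -0.24725731  0.12717039] [[272.7, 192.6], [272.8, 213.3], [272.7, 233.2], [272.3, 249.8], [271.8, 261.1]]
[0.59685334 0.11525665 0.27838282]
```

carry_out --pt "0 0 0 0.02 0.01 0 0.5" --pt "0 0 0 0.05 0.026 0 0.5" --pt "0 0 0 0.056 0.03 0 0.5" --pt "0 0 0 0.056 0.03 0 0.5" --pt "0 0 0 0.056 0.03 0 0.5" --pt "0 0 0 0.056 0.03 0 0.5"

```text
t: 55.5
tcp_pos: [0.6523, 0.1449, 0.2786]
ee_rot: [-0.685, -0.173, 0.17, 0.687]
wrist_force: [-0.6, 0.0, -0.2]
gripper_width: 0.043
```

```bash
cat > lev2.py <<'E'
from lev import *
print("----");C,D=ray("wrist",[(259,200)],s);print("cam mixer",RM.inv().apply(C-T0).round(3))
g7=g[:,256:263].mean(1);print("grip col v100-260",g7[100:260].round(0).astype(int).tolist())
for u in(273,276,279):print(u,g[100:230,u].tolist())
E
python3 lev2.py | sed -n '/----/,$p'
python3 - <<'E'
E
```

```text
----
cam mixer [ 0.014 -0.126  0.399]
grip col v100-260 [72, 63, 62, 62, 63, 63, 63, 63, 63, 62, 62, 63, 62, 62, 62, 63, 62, 62, 63, 62, 65, 65, 65, 64, 64, 65, 65, 65, 65, 65, 65, 64, 65, 65, 66, 66, 46, 43, 55, 61, 65, 69, 73, 76, 79, 82, 83, 81, 123, 121, 120, 120, 120, 120, 123, 123, 119, 123, 127, 126, 126, 127, 126, 122, 122, 122, 122, 122, 123, 128, 123, 71, 18, 23, 24, 24, 24, 24, 24, 23, 24, 23, 25, 23, 24, 24, 23, 24, 24, 25, 24, 24, 24, 24, 24, 24, 24, 24, 23, 26, 30, 34, 38, 37, 37, 37, 37, 36, 35, 36, 36, 36, 35, 33, 37, 113, 237, 228, 226, 226, 227, 227, 227, 228, 228, 228, 228, 227, 227, 227, 227, 227, 228, 228, 229, 229, 228, 228, 228, 228, 228, 227, 227, 227, 227, 226, 226, 226, 226, 226, 227, 227, 227, 228, 228, 195, 175, 155, 156, 157]
273 [105, 105, 104, 105, 104, 105, 104, 105, 105, 105, 104, 106, 107, 106, 106, 107, 107, 107, 107, 106, 108, 107, 106, 106, 105, 106, 106, 108, 107, 108, 108, 108, 107, 107, 106, 107, 108, 108, 108, 110, 111, 109, 109, 107, 106, 106, 108, 108, 108, 107, 108, 107, 107, 108, 108, 111, 111, 111, 111, 112, 109, 109, 109, 110, 110, 110, 
[... 814 characters left out ...]
, 227, 227, 227, 226, 226, 226, 226, 226, 226, 227, 226, 226, 226, 227, 227, 227, 227]
279 [118, 119, 118, 116, 117, 116, 116, 115, 114, 123, 133, 40, 26, 28, 29, 29, 32, 30, 25, 133, 129, 127, 126, 127, 126, 126, 126, 126, 125, 126, 125, 125, 126, 128, 81, 34, 38, 38, 39, 35, 81, 133, 127, 126, 125, 126, 126, 126, 126, 127, 128, 128, 127, 129, 129, 125, 133, 138, 14, 27, 37, 35, 34, 43, 120, 144, 142, 144, 146, 148, 148, 149, 151, 152, 154, 155, 157, 158, 85, 14, 18, 23, 33, 30, 32, 81, 176, 172, 172, 174, 175, 177, 180, 182, 137, 2, 8, 8, 8, 23, 30, 74, 113, 105, 98, 117, 236, 229, 226, 226, 226, 226, 227, 227, 227, 227, 227, 226, 226, 226, 226, 228, 227, 228, 227, 227, 227, 227, 227, 228]
```

```bash
cat > lev3.py <<'E'
from lev import *
print("----")
V=np.array([114.7,137,161.3,182,198])
f=least_squares(lambda p:pm(*p)[:,1]-V,[.055,0]);print("rm,dx",f.x.round(4),f.fun.round(2))
obs=np.array([171.2,199.8,215.2])
for dx in (f.x[1],f.x[1]-.001):
  T0[:2]+=RM.apply([dx,0,0])[:2]
  for q in np.arange(.75,1.01,.05):
    e=edges(q,s);print(round(q,2),e.round(1))
  T0[:2]-=RM.apply([dx,0,0])[:2]
print("obs near, face start, face end",obs)
E
python3 lev3.py | sed -n '/----/,$p'
```

```text
----
rm,dx [0.0639 0.0026] [-0.14  0.34 -0.28  0.11 -0.02]
0.75 [159.6 176.9 182.2 201.6]
0.8 [162.8 179.6 188.6 207.1]
0.85 [166.  182.2 194.7 212.2]
0.9 [169.1 184.6 200.5 217. ]
0.95 [172.1 186.9 206.  221.5]
1.0 [175.  189.1 211.3 225.6]
0.75 [158.4 175.8 180.9 200.3]
0.8 [161.7 178.5 187.3 205.8]
0.85 [164.9 181.1 193.4 211. ]
0.9 [168.  183.6 199.3 215.8]
0.95 [171.  185.9 204.8 220.3]
1.0 [173.9 188.  210.  224.4]
obs near, face start, face end [171.2 199.8 215.2]
```

Five marks fit to 0.3 px; grip edges give a ≈ 0.89: on the fourth mark. Final check on bystanders and pots, then hand in.

```bash
python3 look.py; python3 - <<'E'
from h import *
a=cv2.imread("pics/top0.png");b=capture("top")
d=cv2.absdiff(a,b).max(2)
for n,(x0,y0,x1,y1) in dict(tape=(358,134,398,168),timer=(346,238,373,264),mouse1=(402,220,428,258),mouse2=(306,130,332,168),marker=(270,233,300,273)).items():
    r=d[y0:y1,x0:x1];print(n,(r>40).sum())
sign_off();print(observe()["t"])
E
```

```text
[190.4 178.9] 38 [0.568 0.206 0.07 ] in tray z.086: [0.565 0.204 0.086]
[170.2 189.2] 39 [0.537 0.263 0.07 ] in tray z.086: [0.534 0.261 0.086]
wrist [359. 122.] 535 [0.565 0.209 0.07 ] z.088 [0.566 0.203 0.088]
wrist [426. 123.] 621 [0.534 0.268 0.07 ] z.088 [0.536 0.259 0.088]
[0.6525 0.1446 0.2787] 55.6
tape 1
timer 464
mouse1 0
mouse2 135
marker 241
the job is handed in; nothing more can be done
the job is handed in; nothing more can be done
```

The mixer is loaded and the job is handed in at about 56 s of the 210 s. I never confirmed that the timer, one mouse and the marker stayed put.

**What I did:** I lifted the latch and swung the gate to about 1.7 rad. Then I drew the tray its full 135 mm and stood all four pots upright, one per compartment. I pushed the tray back to its stop, shut the gate with the tab held lifted and let the bar down into the catch. The lever came last. The first set stopped short at about 0.80 rad, so I re-gripped it and moved it on.

**Checks that passed:**
- **Gate latch:** it resisted a tug of about 16 N, and a picture showed it shut.
- **Pots:** a picture after the gate was shut showed all four caps in the tray. The last readings found only the two front caps; the rear pair lie under the cover, which the colour mask does not pick up.
- **Lever:** the five marks fitted to within 0.4 px and put it at about 0.89 rad; the fourth mark is 0.9. The single edge readings disagreed slightly, from 0.88 to 0.93.

**Check that did not come out clean:** comparing the top camera before and after, the tape and one mouse area were unchanged. The areas of the timer (464 px), the second black mouse-like object (135 px) and the marker (241 px) differed. My arm never went down near them, so I think the arm or its shadow caused it, but I had no viewing left to confirm and signed off in the same step.

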